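Swap the batch in the gluing jig and reset the drying fan

TASK

The white cleats in the gluing jig have set: press the fan's red stop key so that the fast key pops up, swing the toggle clamp fully open, put every white cleat into the red parts tray, and lay every beech cleat flat, cork side up, in a pocket of its own in the jig. Then swing the clamp over centre until it locks shut on them, and only then start the fan again by pressing its low-speed key (one dot) fully down. Leave the other tools where they are.

Things in the scene. Friction and masses are not known exactly. Their poses are not given: they have to be found in the camera images.
- key_stop_top (a point): centre of the top face of the red stop key; moves with the key; 229 mm above the desk when up. It is the key nearest the robot in a row of four on top of a white desk box fan (fixed, 224 x 110 x 214 mm, its round mouth towards the jig). Each key is 30 mm along the row (this point's y axis) by 42 mm (x); a key that is down still stands 5 mm out of the black strip round it
- key_low_top (a point): the same point for the grey low-speed key with one white dot, 38 mm to -y of the stop key. Beyond it, 38 mm apart, follow the medium key (two dots) and the fast key (three dots)
- key_stop (a joint): travel in m of the stop key: 0 = up, 0.012 = pressed to its stop. Any key needs about 4 N; let go after a full press, it stays latched down at about 0.010
- key_low (a joint): travel of the low-speed (one-dot) key, likewise. The four keys are interlocked: pressing one to its stop latches it and makes the key that was down pop up (a part-way press may only pop that one up and leave none down)
- key_fast (a joint): travel of the fast (three-dot) key, likewise; it starts down (fan running fast)
- bay_0 (a point): centre of the floor of the pocket nearest the robot in the gluing jig, 12 mm above the desk, z up. Each of the three shallow pockets is 46 mm (x) by 142 mm (y) between ribs that stand 8 mm above its floor; a cleat lies in it with its long side along y
- bay_1 (a point): the same point of the middle pocket; the pockets are 66 mm apart along x. The jig is a fixed plywood board, 224 mm along this point's x and 320 mm along y, reaching 90 mm to +y and 230 mm to -y of this point, with a toggle clamp at its -y end
- bay_2 (a point): the same point of the farthest pocket
- clamp_handle (a joint): angle in rad of the toggle clamp's handle: 0 = upright, locked shut past its dead centre (at 0.08); 1.3 = fully open, laid back towards the jig's -y. Its hinge axis runs along the jig's x, 197 mm to -y of bay_1 and 33 mm above it. Friction holds it where it is left, so lead it right to its stop at either end
- clamp_grip (a point): point on the handle's centre line 110 mm from its hinge, 16 mm short of the end of the round red grip (22 mm thick, 82 mm long); 155 mm above the desk when shut, 75 mm when open. Pinch it across the jig's x from above and lead it round its arc, or push it: up to about 8 N near dead centre, 3 to 6 N elsewhere
- press_bar: the clamp's sprung cross bar (186 mm along the jig's x, 22 mm wide, 16 mm high, rubber below), on an arm linked to the handle; origin amid its pressing face. Shut, it lies over the middle of all three pockets, 36 mm above the desk, and presses on the cleats in them; open, arm and bar stand upright, about 205 mm high, 95 mm to -y of the pockets' middles
- tray_in (a point): centre of the inner floor of the red plastic parts tray (fixed; inside about 172 mm along this point's x and 196 mm along y; walls 42 mm above the desk). Its clear flip-top lid is hinged on the +x rim, away from the jig, and stands open there
- white_a: white-painted cleat with a cork strip, glued and set, in the jig at the start; may be absent. 130 mm long (its y axis), 36 mm wide (x), 20 mm high plus a cork strip on top, 22 x 116 x 4 mm (24 mm in all, z up); origin at the centre of its underside. About 80 g. Either way round is the same.
- white_b: white-painted cleat with a cork strip, glued and set, in the jig at the start; may be absent. 130 mm long (its y axis), 36 mm wide (x), 20 mm high plus a cork strip on top, 22 x 116 x 4 mm (24 mm in all, z up); origin at the centre of its underside. About 80 g. Either way round is the same.
- white_c: white-painted cleat with a cork strip, glued and set, in the jig at the start; may be absent. 130 mm long (its y axis), 36 mm wide (x), 20 mm high plus a cork strip on top, 22 x 116 x 4 mm (24 mm in all, z up); origin at the centre of its underside. About 80 g. Either way round is the same.
- beech_a: fresh bare-beech cleat with a cork strip just laid on, on the desk in front of the jig at the start; may be absent. 130 mm long (its y axis), 36 mm wide (x), 20 mm high plus a cork strip on top, 22 x 116 x 4 mm (24 mm in all, z up); origin at the centre of its underside. About 80 g. Either way round is the same.
- beech_b: fresh bare-beech cleat with a cork strip just laid on, on the desk in front of the jig at the start; may be absent. 130 mm long (its y axis), 36 mm wide (x), 20 mm high plus a cork strip on top, 22 x 116 x 4 mm (24 mm in all, z up); origin at the centre of its underside. About 80 g. Either way round is the same.
- beech_c: fresh bare-beech cleat with a cork strip just laid on, on the desk in front of the jig at the start; may be absent. 130 mm long (its y axis), 36 mm wide (x), 20 mm high plus a cork strip on top, 22 x 116 x 4 mm (24 mm in all, z up); origin at the centre of its underside. About 80 g. Either way round is the same.
- mallet: bystander: black rubber mallet with wooden handle, 260 mm, left front
- level: bystander: grey aluminium spirit level, 230 mm, on edge, back right
- hex_key: bystander: steel hex key, 120 mm, behind the jig on the right
- bracket: bystander: stainless corner bracket, 60 mm, right front, beside four dowels
- tape_measure: bystander: yellow tape measure, 70 mm, behind the jig
- glue: bystander: yellow glue bottle, 170 mm tall, beyond the fan and jig

How it is judged:
On the way, in this order (a step that is already met when the one before it is completed fails the run):
1. the stop key is down and the fast key has popped up (value of joint key_stop above 0.008 m and value of joint key_fast below 0.002 m), for 0.2 s.
2. the clamp is swung fully open (value of joint clamp_handle above 1.1 rad), for 0.2 s.
3. every white cleat lies in the tray and every beech cleat in a pocket, the clamp still open (x of white_a in the frame of tray_in between -0.075 and 0.075 m and y of white_a in the frame of tray_in between -0.09 and 0.09 m and z of white_a in the frame of tray_in between -0.01 and 0.036 m and x of white_b in the frame of tray_in between -0.075 and 0.075 m and y of white_b in the frame of tray_in between -0.09 and 0.09 m and z of white_b in the frame of tray_in between -0.01 and 0.036 m and x of white_c in the frame of tray_in between -0.075 and 0.075 m and y of white_c in the frame of tray_in between -0.09 and 0.09 m and z of white_c in the frame of tray_in between -0.01 and 0.036 m and (distance between beech_a and bay_0 below 0.012 m or distance between beech_a and bay_1 below 0.012 m or distance between beech_a and bay_2 below 0.012 m) and angle between each of beech_a, beech_b, beech_c's own z axis and vertical below 0.08 rad and (distance between beech_b and bay_0 below 0.012 m or distance between beech_b and bay_1 below 0.012 m or distance between beech_b and bay_2 below 0.012 m) and (distance between beech_c and bay_0 below 0.012 m or distance between beech_c and bay_1 below 0.012 m or distance between beech_c and bay_2 below 0.012 m) and value of joint clamp_handle above 1.1 rad), for 0.2 s.
4. the clamp is locked shut over centre, its bar pressing on every beech cleat (value of joint clamp_handle below 0.03 rad and (distance between beech_a and bay_0 below 0.012 m or distance between beech_a and bay_1 below 0.012 m or distance between beech_a and bay_2 below 0.012 m) and angle between each of beech_a, beech_b, beech_c's own z axis and vertical below 0.08 rad and (distance between beech_b and bay_0 below 0.012 m or distance between beech_b and bay_1 below 0.012 m or distance between beech_b and bay_2 below 0.012 m) and (distance between beech_c and bay_0 below 0.012 m or distance between beech_c and bay_1 below 0.012 m or distance between beech_c and bay_2 below 0.012 m) and contact force between press_bar and beech_a above 0.5 N and contact force between press_bar and beech_b above 0.5 N and contact force between press_bar and beech_c above 0.5 N), for 0.3 s.
5. the low-speed key is down and the stop key has popped up (value of joint key_low above 0.008 m and value of joint key_stop below 0.002 m), for 0.2 s.
At the end, for the whole second after the job is handed in: White cleats at rest inside the tray; each beech cleat flat (0.08 rad), cork up, in its own pocket (12 mm from its centre), pressed by the bar with over 0.5 N; clamp handle under 0.03 rad; low-speed key over 8 mm down, stop and fast keys under 2 mm (all of step 4 and all of step 5 and x of white_a in the frame of tray_in between -0.075 and 0.075 m and y of white_a in the frame of tray_in between -0.09 and 0.09 m and z of white_a in the frame of tray_in between -0.01 and 0.036 m and x of white_b in the frame of tray_in between -0.075 and 0.075 m and y of white_b in the frame of tray_in between -0.09 and 0.09 m and z of white_b in the frame of tray_in between -0.01 and 0.036 m and x of white_c in the frame of tray_in between -0.075 and 0.075 m and y of white_c in the frame of tray_in between -0.09 and 0.09 m and z of white_c in the frame of tray_in between -0.01 and 0.036 m and linear speed of each of white_a, white_b, white_c, beech_a, beech_b, beech_c below 0.02 m/s and value of joint key_fast below 0.002 m); the robot touches nothing.
It fails at once if the fan runs while the clamp is open (value of joint clamp_handle above 0.3 rad and value of joint any of key_low, key_fast above 0.008 m).
It fails at once if another tool on the desk is pushed more than 40 mm aside or knocked over (distance of any of mallet, level, hex_key, bracket, tape_measure, glue from where it was at the start of the episode above 0.04 m or angle between any of glue, level's own z axis and vertical above 0.6 rad).
Of white_a, white_b, white_c only 1 to 2 are there at a start; the rules pass over those that are not, and their reading is None.
Of beech_a, beech_b, beech_c only 2 to 3 are there at a start; the rules pass over those that are not, and their reading is None.
At some moment in a run one of beech_a, beech_b, beech_c may be knocked a few centimetres aside while the robot is not near it.
Once in a run the grip may slacken for a moment while it holds something.
It also fails if it takes over 210 s, if anything falls off the work surface, if the arm or the gripper's body presses on something with over 40 N, if the wrist force passes 120 N, or if a joint passes its speed limit or range.

ROBOT

A 6-joint arm with a two-finger parallel gripper is mounted at the origin on the work surface. World frame = base frame: x ahead of the robot, y to its left, z up, the work surface at z = 0. Lengths are in m, angles in rad, forces in N, time in s.
With the tool pointing down it reaches from about 0.35 to 0.8 m from the base axis. Payload 7.3 kg.
Tool frame: the origin (TCP) lies midway between the tips of the shut fingers; the grasp point (between the pads) lies 19 mm behind it (bot.grip_point_offset is the distance from the TCP to the grasp point, in m); z points along the fingers, y is the line along which they close (so a half turn about z gives the same grasp; the last joint's range is limited). The gripper opens to 85 mm and grips with 20 to 120 N. Pads are 22 mm wide; open, the fingers measure 114 mm over their backs; the gripper's body (76 mm by 85 mm) begins 54 mm behind the grasp point. The pads swing forward as they close: fully open they stand 13 mm farther back than shut.
Start: joints at [1.183, 0.342, 1.524, -0, 1.275, -0.146], TCP at [0.126, 0.51, 0.231] pointing down, gripper open.
Joint ranges: [-2.53, 2.53], [-0.77, 2.02], [0.04, 2.7], [-1, 4.14], [0.28, 2.66], [-3.11, 3.11]. Speed limits (rad/s): [2.57, 2.57, 3.14, 3.14, 3.14, 3.14].

INTERFACE

Orientations are given as a rotation vector (axis times angle).
In Python, from bench import telemetry, vision, finish_job, bot gives the robot as it stands.
- The arm moves only by the tool step_arm, never from a script. Its argument "series" is a list that holds one entry, the list of rows, each a list of 7 numbers: the shift along the tool's x, y, z in units of 200 mm (1.0 is 200 mm), then the turn, a rotation vector about the tool's x, y, z in units of 45 degrees (1.0 is 45 degrees), then the closure, from -1 (fully open) to 1 (shut). In form: [[[dx, dy, dz, ax, ay, az, claw], ...]]. A call has 1 to 12 rows; each row is the pose to reach, as a shift and turn from the pose commanded when the call began, along the tool's axes at that moment; what a row does not reach only later rows make up. A row lasts 1/10 s, in which the tool goes at most 50 mm and 8.59 degrees, less where a joint would pass 70% of its speed; a pose out of reach is approached as far as the arm can. A call with a number of a shift or a turn outside -1 to 1 is refused whole. A call with a gripper value outside its range is refused whole. The fingers move at their own pace and stop on an object; "newtons" is the grip in N (left out, the last holds). Time passes only in rows, so rows that repeat a pose let the fingers close. It gives the time, the measured TCP pose, the force, the opening and the grip force at its end, in the units of the state.
- telemetry.state(): the state, without advancing time (a new reading comes with each control period).
- vision.camera(name): name is "side" or "top" or "wrist"; returns a dict with "image" (384x512x3 uint8, red, green, blue), "mtx" (3x3 intrinsics, pixels), "R" (3x3) and "t" (3): a world point X has camera coordinates R X + t. Camera axes: x right, y down, z forward; pixel columns grow to the right and rows downward; lengths in m; the calibration is good to about 2 mm. A picture is of the moment at which its call begins. There is no depth.
- finish_job(): hands the job in; it is judged then, once.
Trained networks look in the newest picture that a camera, given by its name, has taken for a name from the list of things; names that differ only in an ending like _2 or _b are one class to them, and where a whole thing is asked for, a point or a joint stands for the part that bears it (a point fixed in the world has none). Each returns a list of dicts, best first, with "confidence" (0 to 1); they miss things now and then, are a little off and sometimes report something else, mostly with a low value. They report only what shows in the picture. A call takes as long as a camera call.
- vision.recognise(camera, label): "at" ([x, y, z] in m, in world coordinates, good to about 4 mm: the middle of the surface that is visible of it).
- vision.trace(camera, label): "mask" (384x512 bool, what is visible of it).
The state is a dict: "clock": time; "joint_positions": joint angles; "dq": joint speeds; "effort": joint torques, N m; "position": TCP position; "eef_rot": TCP orientation; "force": force on the tool from outside, world axes, zero at the start; "wrist_torque": the same for the moment, N m; "width": finger opening in m; "grip_force": force on a finger pad.
Only numpy, scipy, OpenCV 4.12 (cv2) and the standard library are available. Lean on these libraries where they do the work, as an engineer would, in place of code of your own. Each camera call takes 0.05 s, during which the arm holds its last target. There are 200 camera calls.

## Working session

There is one attempt and no reset: what is moved stays moved. The work goes in short steps, Python scripts to look and compute and a tool call to move; the robot and the scene stay as the last step left them, time stands still between calls to the robot, and variables do not carry over. Pictures are saved under pics/ and viewed, at most 21 in all, crops included, and the job is handed in when it is done.

Besides the shell and the picture viewer there is one more tool, called after "Request:" as a command line: name --argument value ..., lists and objects as JSON in quotes. step_arm: Moves the arm, as the interface text tells. Shifts and turns lie within -1 to 1; 1 stands for 200 mm of shift or 45 degrees of turn. Its arguments: {"type":"object","properties":{"series":{"type":"array"},"newtons":{"type":"number"}},"required":["series"]}

```bash
ls; mkdir -p pics
cat > h.py <<'E'
import numpy as np, cv2
from bench import telemetry, vision, finish_job, bot
def snap(n,f):
    c=vision.camera(n); cv2.imwrite(f'pics/{f}.png',c['image'][:,:,::-1]); return c
def ray(c,u,v,z):
    d=np.linalg.inv(c['mtx'])@[u,v,1]; R=c['R'];o=-R.T@c['t'];d=R.T@d
    return o+d*(z-o[2])/d[2]
def proj(c,X):
    p=c['mtx']@(c['R']@np.array(X)+c['t']); return p[:2]/p[2]
E
python3 - <<'E'
from h import *
s=telemetry.state();print(s)
a={n:snap(n,n+'0') for n in('top','side')}
im=np.hstack([cv2.resize(a[n]['image'],(400,300)) for n in a])
for n in a:
  print(n,-a[n]['R'].T@a[n]['t'])
  for l in('key_stop_top','key_low_top','bay_0','bay_1','bay_2','clamp_grip','tray_in','white_a','beech_a'):
    print(l,[(np.round(d['at'],3).tolist(),round(d['confidence'],2)) for d in vision.recognise(n,l)][:5])
E
```

```text
pics
{'clock': 0.0, 'joint_positions': array([ 1.18295743e+00,  3.42745083e-01,  1.52502551e+00,  4.98183406e-06,
        1.27538004e+00, -1.46003287e-01]), 'dq': array([ 0.0005203 ,  0.00010058,  0.00014907, -0.00052923,  0.00044452,
       -0.00075567]), 'effort': array([ 4.30687720e-06, -4.33688736e+01, -2.46006095e+01, -1.50974938e-04,
        8.08057463e-03, -1.35578418e-05]), 'position': array([0.12555607, 0.50935506, 0.23061138]), 'eef_rot': array([-3.78901508e-01, -3.11824018e+00,  2.35831606e-03]), 'force': array([0.50781316, 1.07978489, 0.36020764]), 'wrist_torque': array([-0.02789078,  0.00025289,  0.04894854]), 'grip_force': 0.0, 'width': 0.08533069626943639}
top [ 0.43389718 -0.02122414  1.35623436]
key_stop_top [([0.423, 0.347, 0.23], 0.76), ([0.736, 0.299, 0.113], 0.45)]
key_low_top [([0.464, 0.35, 0.228], 0.73), ([0.743, -0.321, 0.047], 0.56)]
bay_0 [([0.595, 0.044, 0.014], 0.83)]
bay_1 [([0.595, 0.044, 0.014], 0.83)]
bay_2 [([0.595, 0.044, 0.014], 0.83)]
clamp_grip [([0.611, -0.05, 0.082], 0.69), ([0.662, 0.12, 0.033], 0.3), ([0.738, 0.298, 0.11], 0.16)]
tray_in [([0
[... 235 characters left out ...]
76419867]
key_stop_top [([0.787, -0.12, 0.006], 0.7), ([0.584, 0.128, 0.05], 0.57), ([0.426, 0.33, 0.226], 0.49)]
key_low_top [([0.663, 0.11, 0.031], 0.57), ([0.464, 0.338, 0.233], 0.4)]
bay_0 [([0.594, 0.003, 0.007], 0.95), ([0.293, 0.233, 0.04], 0.3)]
bay_1 [([0.594, 0.003, 0.007], 0.95), ([0.293, 0.233, 0.04], 0.3)]
bay_2 [([0.594, 0.003, 0.007], 0.95), ([0.293, 0.233, 0.04], 0.3)]
clamp_grip [([0.609, -0.066, 0.11], 0.81)]
tray_in [([0.559, -0.339, 0.004], 0.96)]
white_a [([0.664, 0.109, 0.03], 0.65), ([0.59, 0.1, 0.03], 0.49)]
beech_a [([0.409, -0.204, 0.02], 0.88), ([0.408, -0.048, 0.019], 0.83), ([0.419, 0.098, 0.02], 0.68), ([0.46, 0.335, 0.227], 0.51), ([0.426, 0.331, 0.225], 0.39)]
```

View pics/top0.png

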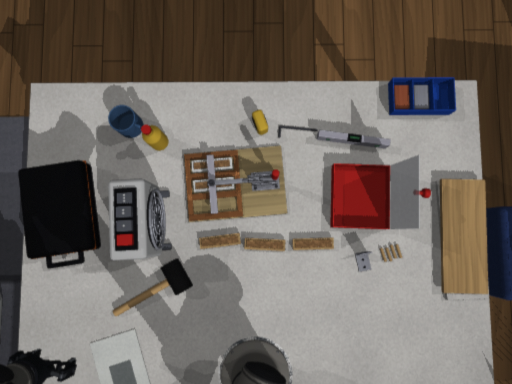

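View pics/side0.png

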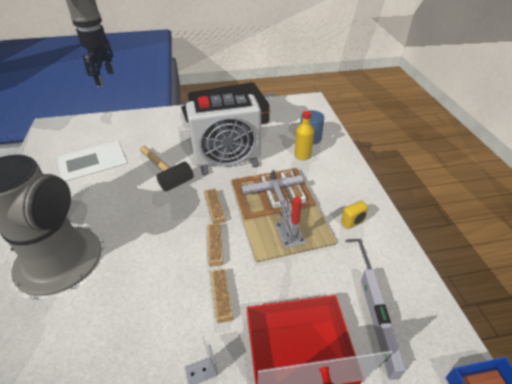

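The top view shows two white cleats, at about (212,165) and (212,185), in the middle and far pockets, with the near pocket empty. The clamp is shut, its grip near (275,174). Three beech cleats lie at (219,240), (264,243) and (311,243). The stop key is at (124,240), the tray at (360,196).

```bash
cat >> h.py <<'E'
def rects(n,c,l,z,k=4,mc=.3):
    for d in vision.trace(n,l)[:k]:
        m=d['mask'].astype(np.uint8)
        if d['confidence']<mc or m.sum()<20: continue
        v,u=np.nonzero(m)
        P=np.array([ray(c,a,b,z)[:2] for a,b in zip(u,v)],np.float32)
        (cx,cy),(w,h),a=cv2.minAreaRect(P)
        if w<h: w,h,a=h,w,a+90
        yield dict(c=np.round(P.mean(0),4).tolist(),rc=(round(cx,4),round(cy,4)),wh=(round(w,3),round(h,3)),ang=round((a+90)%180-90,1),conf=round(d['confidence'],2),px=len(u))
E
python3 - <<'E'
from h import *
c=vision.camera('top')
for l,z in(('key_stop_top',.229),('bay_0',.012),('tray_in',.003),('white_a',.02),('beech_a',.024),('clamp_grip',.1)):
  for r in rects('top',c,l,z): print(l,r)
im=c['image'][:,:,::-1]
cv2.imwrite('pics/crop1.png',cv2.resize(im[140:260,105:305],(800,480),interpolation=cv2.INTER_CUBIC))
E
```

```text
key_stop_top {'c': [0.4253000020980835, 0.3431999981403351], 'rc': (0.4256, 0.3429), 'wh': (0.041, 0.027), 'ang': 89.7, 'conf': 0.51, 'px': 162}
key_stop_top {'c': [0.5388000011444092, 0.34689998626708984], 'rc': (0.539, 0.3471), 'wh': (0.039, 0.027), 'ang': 89.7, 'conf': 0.37, 'px': 157}
bay_0 {'c': [0.599399983882904, 0.05090000107884407], 'rc': (0.6043, 0.0601), 'wh': (0.323, 0.227), 'ang': -84.9, 'conf': 0.82, 'px': 6026}
tray_in {'c': [0.600600004196167, 0.052400000393390656], 'rc': (0.6059, 0.0603), 'wh': (0.322, 0.229), 'ang': -85.5, 'conf': 0.63, 'px': 6058}
tray_in {'c': [0.5623999834060669, -0.4025000035762787], 'rc': (0.5742, -0.4133), 'wh': (0.329, 0.24), 'ang': 89.7, 'conf': 0.56, 'px': 5960}
white_a {'c': [0.6639999747276306, 0.13040000200271606], 'rc': (0.6646, 0.132), 'wh': (0.134, 0.042), 'ang': -85.3, 'conf': 0.67, 'px': 419}
white_a {'c': [0.5932000279426575, 0.14589999616146088], 'rc': (0.5974, 0.1312), 'wh': (0.125, 0.035), 'ang': -85.7, 'conf': 0.52, 'px': 210}
beech_a {'c': [0.41929998993873596, 0.1054999977350235], 'rc': (0.4198, 0.1069), 'wh': (0.132, 0.042), 'ang': -84.7, 'conf': 0.72, 'px': 515}
beech_a {'c': [0.40610000491142273, -0.03669999912381172], 'rc': (0.4057, -0.0339), 'wh': (0.127, 0.038), 'ang': 89.3, 'conf': 0.69, 'px': 465}
beech_a {'c': [0.40689998865127563, -0.1898999959230423], 'rc': (0.4068, -0.1896), 'wh': (0.128, 0.039), 'ang': -88.2, 'conf': 0.67, 'px': 507}
clamp_grip {'c': [0.6122000217437744, -0.03920000046491623], 'rc': (0.612, -0.0348), 'wh': (0.094, 0.031), 'ang': -78.9, 'conf': 0.45, 'px': 190}
```

View pics/crop1.png

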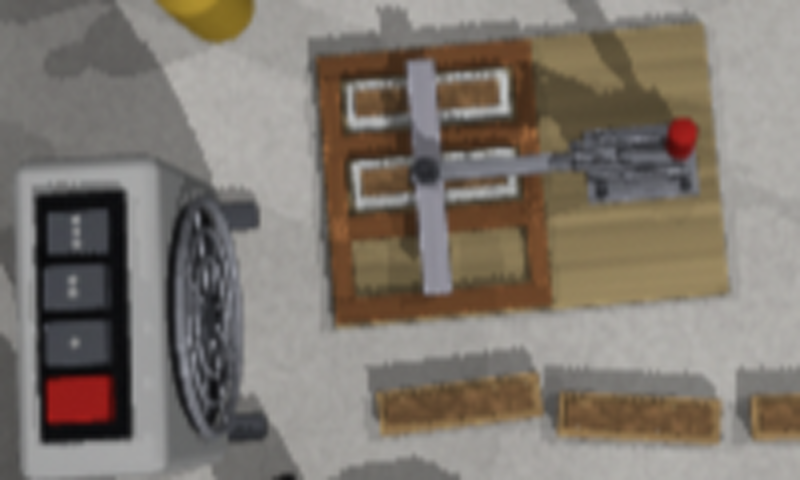

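```bash
cat >> h.py <<'E'
from scipy.spatial.transform import Rotation as Ro
def go(x,y,z,yaw=0.0):
    "units to reach TCP xyz, tool down, with tool y at yaw (deg) from world x"
    s=telemetry.state();R=Ro.from_rotvec(s['eef_rot'])
    t=np.radians(yaw);Y=np.array([np.cos(t),np.sin(t),0]);Z=np.array([0,0,-1.]);X=np.cross(Y,Z)
    T=Ro.from_matrix(np.c_[X,Y,Z])
    d=R.inv().apply(np.array([x,y,z])-s['position'])/.2; a=(R.inv()*T).as_rotvec()/np.radians(45)
    print('t',round(s['clock'],1),'d',np.round(d,3),'a',np.round(a,3))
E
cat > /dev/null
```

Request:
step_arm --series '[[[0,0,-0.35,0,0,0.2,1],[-0.3,0,-0.4,0,0,0.4,1],[-0.9,-0.2,-0.4,0,0,0.95,1],[-0.9,-0.2,-0.4,0,0,0.95,1],[-0.9,-0.2,-0.4,0,0,0.95,1],[-0.9,-0.2,-0.4,0,0,0.95,1],[-0.9,-0.2,-0.4,0,0,0.95,1],[-0.9,-0.2,-0.4,0,0,0.95,1]]]' --newtons 60

```text
clock: 2.15
position: [0.2901, 0.4282, 0.3112]
eef_rot: [-1.487, -2.767, 0.0]
force: [-0.4, -0.4, -1.2]
width: 0.0005
grip_force: 0.0
```

```bash
python3 -c "
from h import *
print(telemetry.state()['position'])
go(.4255,.343,.28,2)"
```

```text
[0.2901062  0.42820418 0.31124475]
t 2.1 d [-0.729  0.329  0.156] a [-0.001 -0.     0.7  ]
```

Request:
step_arm --series '[[[-0.73,0.33,0.15,0,0,0.7,1],[-0.73,0.33,0.15,0,0,0.7,1],[-0.73,0.33,0.15,0,0,0.7,1],[-0.73,0.33,0.15,0,0,0.7,1],[-0.73,0.33,0.15,0,0,0.7,1],[-0.73,0.33,0.15,0,0,0.7,1]]]'

```text
clock: 2.75
position: [0.4252, 0.3433, 0.2814]
eef_rot: [-2.179, -2.262, 0.0]
force: [0.0, 0.9, -0.4]
width: 0.0003
grip_force: 0.0
```

Request:
step_arm --series '[[[0,0,0.2,0,0,0,1],[0,0,0.27,0,0,0,1],[0,0,0.3,0,0,0,1],[0,0,0.32,0,0,0,1],[0,0,0.32,0,0,0,1],[0,0,0.32,0,0,0,1]]]'

```text
clock: 3.35
position: [0.4263, 0.343, 0.2184]
eef_rot: [2.183, 2.259, 0.003]
force: [-1.3, 0.7, 2.7]
width: 0.0003
grip_force: 1.1
```

```bash
python3 -c "
from h import *
go(.4255,.343,.2165,2)"
```

```text
t 3.4 d [ 0.    -0.004  0.009] a [ 0.002 -0.002 -0.001]
```

Request:
step_arm --series '[[[0,0,0.015,0,0,0,1],[0,0,0.025,0,0,0,1],[0,0,0.025,0,0,0,1]]]'

```text
clock: 3.65
position: [0.4268, 0.343, 0.2167]
eef_rot: [2.183, 2.258, 0.009]
force: [-7.4, -1.9, 25.8]
width: 0.0002
grip_force: 12.5
```

Request:
step_arm --series '[[[0,0,-0.2,0,0,0,1],[0,-0.2,-0.4,0,0,0,-0.5],[0,-0.2,-0.4,0,0,0,-0.5]]]'

```text
clock: 3.95
position: [0.3859, 0.3417, 0.2972]
eef_rot: [2.182, 2.258, 0.012]
force: [0.1, -1.0, -0.3]
width: 0.0285
grip_force: 0.0
```

```bash
python3 -c "
from h import *
c=snap('wrist','w1')
s=telemetry.state();print(s['position'],s['width'], -c['R'].T@c['t'],c['R'])
go(.612,-.05,.28,5)"
```

```text
[0.38599176 0.34153035 0.29577147] 0.03571485257743448 [0.38170761 0.41366186 0.44013032] [[ 0.99941494  0.03336483  0.00752105]
 [ 0.02990265 -0.95913394  0.28136792]
 [ 0.01660149 -0.2809784  -0.95957049]]
t 4.0 d [-1.996  1.062  0.078] a [ 0.007 -0.004 -0.067]
```

View pics/w1.png

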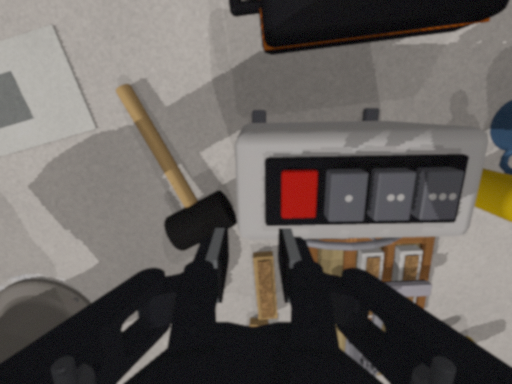

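Stop key is pressed to its stop (25 N at the end): red at (299,195) sits low, and the fast key at (438,193) stands level with its neighbours. Now to the clamp handle.

Request:
step_arm --series '[[[-0.25,0,0,0,0,0,-0.5],[-0.5,0.25,0,0,0,0,-0.5],[-0.75,0.4,0,0,0,0,-0.5],[-0.9,0.6,0,0,0,-0.067,-1],[-1,0.75,0,0,0,-0.067,-1],[-1,0.85,0,0,0,-0.067,-1],[-1,0.85,0,0,0,-0.067,-1]]]'

```text
clock: 4.7
position: [0.566, 0.1438, 0.2893]
eef_rot: [-2.128, -2.31, 0.003]
force: [-1.0, 0.2, -0.9]
width: 0.0854
grip_force: 0.0
```

Request:
step_arm --series '[[[-0.25,0.1,0,0,0,0,-1],[-0.5,0.2,0,0,0,0,-1],[-0.75,0.2,0,0,0,0,-1],[-0.9,0.2,0,0,0,0,-1],[-0.9,0.2,0,0,0,0,-1],[-0.9,0.2,0,0,0,0,-1]]]'

```text
clock: 5.3
position: [0.6177, -0.0297, 0.2911]
eef_rot: [-2.125, -2.312, 0.001]
force: [-1.4, 0.2, 0.3]
width: 0.0852
grip_force: 0.0
```

```bash
python3 -c "
from h import *
c=snap('wrist','w2')
for d in vision.recognise('wrist','clamp_grip')[:3]: print(d)
for d in vision.recognise('wrist','white_a')[:3]: print(d)
for d in vision.recognise('wrist','press_bar')[:3]: print(d)
for p in [(.615,-.066,.171),(.615,-.066,.045),(.5985,.130,.012),(.664,.1355,.012),(.533,.1245,.012)]: print(proj(c,p))
s=telemetry.state();print(s['position'],s['width'])
go(.615,-.066,.131,5)"
```

```text
{'at': [0.6104, -0.0594, 0.1203], 'confidence': 0.97}
{'at': [0.6628, 0.1135, 0.0348], 'confidence': 0.74}
{'at': [0.597, 0.1166, 0.0363], 'confidence': 0.61}
{'at': [0.6048, 0.1296, 0.0519], 'confidence': 0.61}
[248.15193969 219.94136873]
[249.66080078 187.13563031]
[249.41578097  43.91841214]
[296.88323258  43.89870548]
[201.96355728  43.93811247]
[ 0.61796541 -0.02768503  0.29223473] 0.0853305467172166
t 5.5 d [-0.19  -0.032  0.806] a [-0.    -0.     0.001]
```

View pics/w2.png

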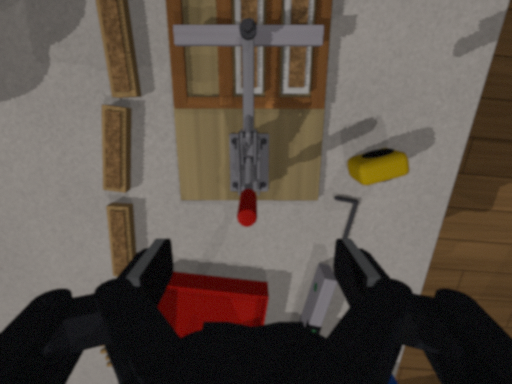

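The wrist view shows the grip end at about (247,222), within 2 px of my jig model. The white cleats are at columns 250 and 298, and the near pocket (202) is empty.

Request:
step_arm --series '[[[-0.19,-0.02,0.1,0,0,0,-1],[-0.19,-0.02,0.3,0,0,0,-1],[-0.19,-0.02,0.5,0,0,0,-1],[-0.19,-0.02,0.7,0,0,0,-1],[-0.19,-0.02,0.78,0,0,0,-1],[-0.19,-0.02,0.78,0,0,0,0.6],[-0.19,-0.02,0.78,0,0,0,1],[-0.19,-0.02,0.78,0,0,0,1],[-0.19,-0.02,0.78,0,0,0,1],[-0.19,-0.02,0.78,0,0,0,1],[-0.19,-0.02,0.78,0,0,0,1]]]' --newtons 25

```text
clock: 6.6
position: [0.6141, -0.0676, 0.1384]
eef_rot: [-2.121, -2.312, 0.007]
force: [-16.6, -0.8, 14.1]
width: 0.0212
grip_force: 26.0
```

```bash
python3 -c "
from h import *
s=telemetry.state();print(s['position'],s['width'],s['force'])
for a in np.linspace(0,1.32,9)[1:]: print(np.round([-(.11*np.sin(a))/.2, .11*(1-np.cos(a))/.2],3))"
```

```text
[ 0.6141455  -0.06764522  0.13843141] 0.0211568861672676 [-16.629877    -0.81773889  14.12485246]
[-0.09   0.007]
[-0.178  0.03 ]
[-0.261  0.066]
[-0.337  0.116]
[-0.404  0.177]
[-0.46   0.248]
[-0.503  0.328]
[-0.533  0.414]
```

Request:
step_arm --series '[[[0,-0.01,-0.01,0,0,0,1],[-0.05,-0.01,-0.01,0,0,0,1],[-0.09,-0.01,0,0,0,0,1],[-0.135,-0.01,0.01,0,0,0,1],[-0.18,-0.01,0.03,0,0,0,1],[-0.22,-0.01,0.045,0,0,0,1],[-0.26,-0.01,0.065,0,0,0,1],[-0.3,-0.01,0.09,0,0,0,1],[-0.335,-0.01,0.115,0,0,0,1],[-0.335,-0.01,0.115,0,0,0,1]]]'

```text
clock: 7.6
position: [0.6197, -0.1352, 0.1138]
eef_rot: [-2.123, -2.312, 0.003]
force: [-9.2, -2.1, 3.0]
width: 0.0211
grip_force: 25.0
```

Request:
step_arm --series '[[[-0.035,0,0.03,0,0,0,1],[-0.07,0,0.06,0,0,0,1],[-0.1,0,0.1,0,0,0,1],[-0.125,0,0.13,0,0,0,1],[-0.15,0,0.175,0,0,0,1],[-0.168,0,0.215,0,0,0,1],[-0.185,0,0.255,0,0,0,1],[-0.195,0,0.295,0,0,0,1],[-0.2,0,0.315,0,0,0,1],[-0.2,0,0.315,0,0,0,1]]]'

```text
clock: 8.6
position: [0.623, -0.1762, 0.0506]
eef_rot: [-2.124, -2.313, 0.005]
force: [-8.3, -5.0, 0.8]
width: 0.0211
grip_force: 26.3
```

```bash
python3 -c "
from h import *
s=telemetry.state();print(s['position'],s['width'],s['force'])
p=s['position'];print('angle',np.arctan2(np.hypot(p[0]-.615,p[1]+.066),p[2]+.019-.045))
snap('side','s2')"
```

```text
[ 0.6230136  -0.17618     0.05055456] 0.021115355297674 [-8.28059603 -5.02405768  0.81527536]
angle 1.3520804654947702
```

View pics/s2.png

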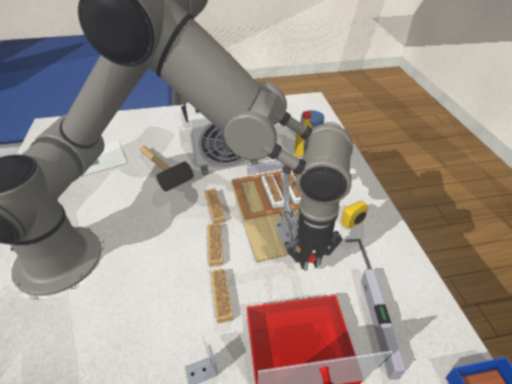

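The side view shows the handle laid back with the gripper at (312,255) and the arm and bar upright; the angle is about 1.3 rad. Release, rise, and look at the pockets.

Request:
step_arm --series '[[[0,0,0,0,0,0,-0.5],[0,0,0,0,0,0,-0.5],[0,0,0,0,0,0,-0.5],[0,0,-0.2,0,0,0,-0.3],[0,0,-0.5,0,0,0,-0.3],[0,0,-0.75,0,0,0,-0.3],[0,0,-1,0,0,0,-0.3],[0,0,-1,0,0,0,-0.3]]]'

```text
clock: 9.45
position: [0.6271, -0.1748, 0.2583]
eef_rot: [2.115, 2.306, 0.008]
force: [1.1, -0.3, 0.8]
width: 0.0554
grip_force: 0.0
```

Request:
step_arm --series '[[[0,0,-0.2,0,0,0,-0.3],[0.2,0,-0.25,0,0,0,-0.3],[0.5,0,-0.25,0,0,0,-0.3],[0.75,0,-0.25,0,0,0,-0.3],[1,-0.05,-0.25,0,0,0,-0.3],[1,-0.05,-0.25,0,0,0,-0.3],[1,-0.05,-0.25,0,0,0,-0.3]]]'

```text
clock: 10.15
position: [0.5972, 0.0262, 0.3005]
eef_rot: [2.12, 2.318, 0.001]
force: [-0.6, -0.2, -0.1]
width: 0.0556
grip_force: 0.0
```

Request:
step_arm --series '[[[0.2,-0.02,0,0,0,0,-0.3],[0.3,0.02,0,0,0,0,-0.3],[0.3,0.02,0,0,0,0,-0.3]]]'

```text
clock: 10.45
position: [0.5971, 0.0849, 0.2999]
eef_rot: [2.123, 2.316, 0.001]
force: [1.4, -0.9, 0.3]
width: 0.0553
grip_force: 0.0
```

Run:
```python
from h import *
c=snap('wrist','w3')
for l in('white_a','beech_a'):
  for d in vision.recognise('wrist',l)[:4]: print(l,np.round(d['at'],4),d['confidence'],proj(c,d['at']))
  for r in rects('wrist',c,l,.036 if l[0]=='w' else .024): print(r)
for p in [(.5985,.130,.020),(.664,.1355,.020),(.533,.1245,.02)]: print(proj(c,p))
s=telemetry.state();print(s['position'],s['width'])
t=vision.camera('top')
for r in rects('top',t,'tray_in',.042): print(r)
print(ray(t,360.5,197,.042),ray(t,331,165,.042),ray(t,390,229,.042))
```

```text
white_a [0.5953 0.1344 0.0361] 0.92 [254.9292099  126.87458725]
white_a [0.6636 0.1375 0.0374] 0.83 [302.195958   128.91019391]
{'c': [0.6585000157356262, 0.13910000026226044], 'rc': (0.6586, 0.1361), 'wh': (0.126, 0.04), 'ang': -84.8, 'conf': 0.93, 'px': 2418}
{'c': [0.5967000126838684, 0.13269999623298645], 'rc': (0.5974, 0.1301), 'wh': (0.128, 0.035), 'ang': -85.6, 'conf': 0.85, 'px': 2228}
{'c': [0.7402999997138977, 0.2939000129699707], 'rc': (0.748, 0.2908), 'wh': (0.084, 0.032), 'ang': 5.0, 'conf': 0.64, 'px': 1261}
beech_a [ 0.414  -0.0237  0.0189] 0.81 [137.22749458 214.28006948]
beech_a [ 0.4036 -0.1241  0.0208] 0.76 [132.75118093 267.61662925]
beech_a [0.4219 0.117  0.0218] 0.59 [138.57102205 127.95982578]
beech_a [0.6027 0.0557 0.195 ] 0.5 [256.68611522 219.792028  ]
{'c': [0.41019999980926514, -0.02500000037252903], 'rc': (0.4096, -0.0274), 'wh': (0.134, 0.044), 'ang': 87.4, 'conf': 0.93, 'px': 1938}
{'c': [0.40880000591278076, -0.12600000202655792], 'rc': (0.41, -0.1275), 'wh': (0.042, 0.038), 'ang': 4.9, 'conf': 0.69, 'px': 406}
[256.69924216 129.41876485]
[300.27543633 129.52775144]
[213.09846782 129.30971679]
[0.59658391 0.08254545 0.30006153] 0.05542300523908076
{'c': [0.558899998664856, -0.3917999863624573], 'rc': (0.5701, -0.4019), 'wh': (0.319, 0.233), 'ang': 89.7, 'conf': 0.67, 'px': 5972}
[ 0.55199843 -0.34025457  0.042     ] [ 0.65501685 -0.24912136  0.042     ] [ 0.45047592 -0.43006445  0.042     ]
```

View pics/w3.png

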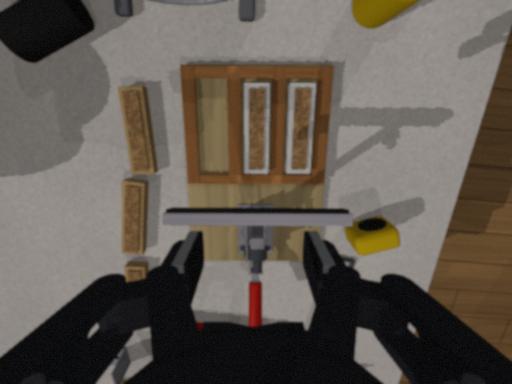

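The wrist view shows the empty near pocket (centre 213,126), the white cleats at (257,128) and (301,128), and the bar upright at row 216, clear of the pockets.

Run:
```python
from h import *
c=vision.camera('wrist')
im=c['image'][55:195,110:345,::-1]
cv2.imwrite('pics/w3c.png',cv2.resize(im,None,fx=3.4,fy=3.4,interpolation=cv2.INTER_CUBIC))
for p in [(181,65),(332,65),(335,185),(184,185)]: print(np.round(ray(c,*p,.02),4))
b=np.array([.5985,.130,0]);Y=np.array([-.085,.9964,0]);X=np.array([.9964,.085,0])
for i,j,z in [(-.112,.09,.02),(.112,.09,.02),(-.089,.071,.02),(-.043,.071,.02),(-.089,-.071,.02),(-.043,-.071,.02)]:
  print((proj(c,b+X*i+Y*j+[0,0,z])-[110,55])*3.4)
go(.662,.136,.10,5)
```

```text
[0.4834 0.2078 0.02  ]
[0.6965 0.2256 0.02  ]
[0.7304 0.0517 0.02  ]
[0.4896 0.0317 0.02  ]
[231.50686236  26.86421885]
[770.50024061  25.92524644]
[289.68918316  76.03591923]
[398.85188633  75.84443693]
[308.61002296 405.11652801]
[407.53987132 404.93505587]
t 10.8 d [0.235 0.349 1.001] a [ 0.     0.    -0.004]
```

View pics/w3c.png

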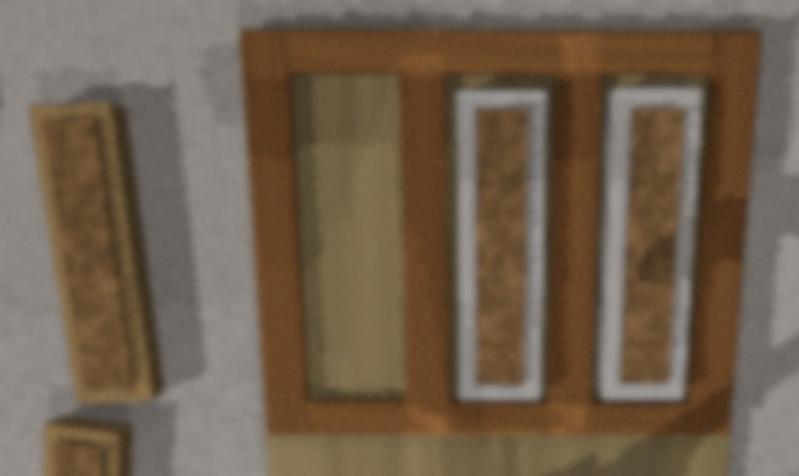

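Request:
step_arm --series '[[[0.245,0.354,0.1,0,0,0,-0.3],[0.245,0.354,0.3,0,0,0,-0.3],[0.245,0.354,0.6,0,0,0,-0.3],[0.245,0.354,0.8,0,0,0,-0.3],[0.245,0.354,0.98,0,0,0,-0.3],[0.245,0.354,0.98,0,0,0,-0.3],[0.245,0.354,0.98,0,0,0,-0.3]]]'

```text
clock: 11.55
position: [0.6631, 0.1388, 0.105]
eef_rot: [-2.125, -2.314, 0.0]
force: [0.9, 0.3, 0.2]
width: 0.0559
grip_force: 0.0
```

Request:
step_arm --series '[[[0,0,0.2,0,0,0,-0.3],[0,0,0.35,0,0,0,-0.3],[0,0,0.42,0,0,0,-0.3],[0,0,0.42,0,0,0,-0.3]]]'

```text
clock: 11.95
position: [0.6632, 0.1391, 0.0211]
eef_rot: [2.124, 2.314, 0.001]
force: [-0.6, -0.8, -0.0]
width: 0.0557
grip_force: 0.0
```

Run:
```python
from h import *
s=telemetry.state();print(s['force'],s['width'],s['position']);go(.663,.138,.019,5)
```

```text
[-0.60184072 -0.82464705 -0.01972667] 0.055707725503707 [0.66318609 0.13907451 0.02107185]
t 11.9 d [-0.005 -0.001  0.01 ] a [ 0.001 -0.    -0.002]
```

Request:
step_arm --series '[[[0,0,0.005,0,0,0,1],[0,0,0.005,0,0,0,1],[0,0,0.005,0,0,0,1],[0,0,0.005,0,0,0,1],[0,0,0.005,0,0,0,1]]]' --newtons 40

```text
clock: 12.45
position: [0.6646, 0.1394, 0.0224]
eef_rot: [2.122, 2.312, 0.006]
force: [-0.1, -0.2, 6.3]
width: 0.0349
grip_force: 41.3
```

Request:
step_arm --series '[[[0,0,-0.1,0,0,0,1],[0,0,-0.3,0,0,0,1],[0,0,-0.55,0,0,0,1],[0,0,-0.8,0,0,0,1],[0,0,-1,0,0,0,1],[0,0,-1,0,0,0,1]]]'

```text
clock: 13.05
position: [0.6656, 0.1396, 0.2285]
eef_rot: [2.117, 2.307, 0.018]
force: [0.3, 0.5, -0.4]
width: 0.0348
grip_force: 40.8
```

Run:
```python
from h import *
go(.59,-.34,.30,0)
```

```text
t 13.1 d [-2.356 -0.577 -0.367] a [ 0.019 -0.001  0.109]
```

Request:
step_arm --series '[[[-0.1,0,-0.25,0,0,0,1],[-0.3,-0.1,-0.4,0,0,0,1],[-0.5,-0.2,-0.4,0,0,0.05,1],[-0.7,-0.3,-0.4,0,0,0.1,1],[-0.9,-0.4,-0.4,0,0,0.11,1],[-1,-0.45,-0.4,0,0,0.11,1],[-1,-0.45,-0.4,0,0,0.11,1],[-1,-0.45,-0.4,0,0,0.11,1]]]'

```text
clock: 13.85
position: [0.5901, -0.0679, 0.2995]
eef_rot: [-2.223, -2.219, -0.001]
force: [1.3, -1.2, -0.3]
width: 0.0346
grip_force: 40.8
```

Request:
step_arm --series '[[[-0.2,0,0,0,0,0,1],[-0.4,0,0,0,0,0,1],[-0.6,0,0,0,0,0,1],[-0.8,0,0,0,0,0,1],[-1,0,0,0,0,0,1],[-1,0,0,0,0,0,1],[-1,0,0,0,0,0,1]]]'

```text
clock: 14.55
position: [0.5905, -0.2672, 0.2985]
eef_rot: [-2.221, -2.22, -0.001]
force: [0.6, 0.1, -0.3]
width: 0.0348
grip_force: 40.7
```

Run:
```python
from h import *
print(telemetry.state()['width'])
go(.590,-.34,.12,0)
c=snap('wrist','w4')
for d in vision.recognise('wrist','tray_in')[:2]: print(d)
```

```text
0.034829362667506594
t 14.6 d [-0.365 -0.002  0.892] a [-0.001 -0.002 -0.001]
{'at': [0.4876, -0.3435, 0.0029], 'confidence': 0.77}
{'at': [0.7405, -0.308, 0.0526], 'confidence': 0.19}
```

View pics/w4.png

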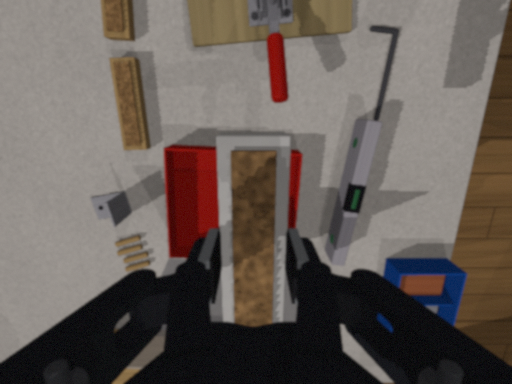

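The wrist view shows the white cleat square in the fingers (255,230) above the tray, whose near edge is at row 150. Lower and release.

Request:
step_arm --series '[[[-0.2,0,0,0,0,0,1],[-0.365,0,0,0,0,0,1],[-0.365,0,0.2,0,0,0,1],[-0.365,0,0.4,0,0,0,1],[-0.365,0,0.6,0,0,0,1],[-0.365,0,0.8,0,0,0,1],[-0.365,0,0.95,0,0,0,1],[-0.365,0,0.95,0,0,0,1]]]'

```text
clock: 15.45
position: [0.5884, -0.3371, 0.1045]
eef_rot: [-2.213, -2.216, 0.002]
force: [0.3, 0.1, -2.0]
width: 0.0349
grip_force: 40.7
```

Request:
step_arm --series '[[[0,0,0.2,0,0,0,1],[0,0,0.35,0,0,0,1],[0,0,0.44,0,0,0,1],[0,0,0.44,0,0,0,1],[0,0,0.44,0,0,0,-0.2],[0,0,0.44,0,0,0,-0.2],[0,0,0.44,0,0,0,-0.2],[0,0,0.1,0,0,0,-0.2],[0,0,-0.2,0,0,0,-0.3],[0,0,-0.5,0,0,0,-0.3]]]'

```text
clock: 16.45
position: [0.5899, -0.3408, 0.1742]
eef_rot: [2.221, 2.22, 0.0]
force: [1.6, -0.7, 0.4]
width: 0.0558
grip_force: 0.0
```

Run:
```python
from h import *
print(telemetry.state()['width'])
go(.598,.1345,.30,5)
```

```text
0.05577110841111824
t 16.4 d [ 2.376  0.039 -0.63 ] a [ 0.001  0.001 -0.112]
```

Request:
step_arm --series '[[[0,0,-0.25,0,0,0,-0.3],[0.2,0,-0.5,0,0,0,-0.3],[0.4,0,-0.63,0,0,-0.11,-0.3],[0.6,0,-0.63,0,0,-0.11,-0.3],[0.8,0.02,-0.63,0,0,-0.11,-0.3],[1,0.035,-0.63,0,0,-0.11,-0.3],[1,0.035,-0.63,0,0,-0.11,-0.3],[1,0.035,-0.63,0,0,-0.11,-0.3]]]'

```text
clock: 17.25
position: [0.5972, -0.1401, 0.2986]
eef_rot: [2.121, 2.315, 0.001]
force: [0.5, -0.2, 0.6]
width: 0.0555
grip_force: 0.0
```

Request:
step_arm --series '[[[0.25,0.02,0,0,0,0,-0.3],[0.5,0.04,0,0,0,0,-0.3],[0.75,0.06,0,0,0,0,-0.3],[1,0.08,0,0,0,0,-0.3],[1,0.08,0,0,0,0,-0.3],[1,0.08,0,0,0,0,-0.3]]]'

```text
clock: 17.85
position: [0.5962, 0.0596, 0.2976]
eef_rot: [2.123, 2.315, -0.0]
force: [-0.1, 0.2, 0.3]
width: 0.0557
grip_force: 0.0
```

Run:
```python
from h import *
c=vision.camera('wrist')
for r in rects('wrist',c,'white_a',.036): print(r)
go(.5975,.136,.13,5)
```

```text
{'c': [0.5968000292778015, 0.13259999454021454], 'rc': (0.5967, 0.1295), 'wh': (0.128, 0.036), 'ang': -85.3, 'conf': 0.93, 'px': 2380}
t 17.9 d [0.389 0.039 0.837] a [ 0.     0.001 -0.004]
```

Request:
step_arm --series '[[[0.2,0.03,0,0,0,0,-0.3],[0.38,0.035,0.1,0,0,0,-0.3],[0.38,0.035,0.35,0,0,0,-0.3],[0.38,0.035,0.6,0,0,0,-0.3],[0.38,0.035,0.8,0,0,0,-0.3],[0.38,0.035,0.84,0,0,0,-0.3],[0.38,0.035,0.84,0,0,0,-0.3]]]'

```text
clock: 18.65
position: [0.5965, 0.1345, 0.1287]
eef_rot: [-2.126, -2.311, 0.003]
force: [0.2, 0.1, 0.9]
width: 0.0555
grip_force: 0.0
```

Request:
step_arm --series '[[[0,0,0.25,0,0,0,-0.3],[0,0,0.45,0,0,0,-0.3],[0,0,0.54,0,0,0,-0.3],[0,0,0.54,0,0,0,-0.3],[0,0,0.55,0,0,0,1],[0,0,0.55,0,0,0,1],[0,0,0.55,0,0,0,1],[0,0,0.55,0,0,0,1],[0,0,0.55,0,0,0,1]]]'

```text
clock: 19.55
position: [0.5986, 0.1361, 0.0222]
eef_rot: [2.122, 2.312, 0.007]
force: [0.4, -1.1, 7.0]
width: 0.0347
grip_force: 41.3
```

Request:
step_arm --series '[[[0,0,-0.1,0,0,0,1],[0,0,-0.3,0,0,0,1],[0,0,-0.55,0,0,0,1],[0,0,-0.8,0,0,0,1],[0,0,-1,0,0,0,1],[0,0,-1,0,0,0,1]]]'

```text
clock: 20.15
position: [0.5993, 0.1366, 0.2277]
eef_rot: [2.118, 2.308, 0.017]
force: [0.5, -0.3, 0.2]
width: 0.0352
grip_force: 40.5
```

Run:
```python
from h import *
print(telemetry.state()['width'])
go(.514,-.34,.30,0)
```

```text
0.03516022245183891
t 20.1 d [-2.337 -0.624 -0.371] a [ 0.018 -0.001  0.109]
```

Request:
step_arm --series '[[[-0.1,0,-0.25,0,0,0,1],[-0.3,-0.1,-0.4,0,0,0,1],[-0.5,-0.2,-0.4,0,0,0.05,1],[-0.7,-0.3,-0.4,0,0,0.1,1],[-0.9,-0.4,-0.4,0,0,0.11,1],[-1,-0.5,-0.4,0,0,0.11,1],[-1,-0.5,-0.4,0,0,0.11,1],[-1,-0.5,-0.4,0,0,0.11,1]]]'

```text
clock: 20.95
position: [0.5137, -0.0718, 0.2995]
eef_rot: [2.224, 2.219, 0.001]
force: [-0.2, 1.0, -0.4]
width: 0.0343
grip_force: 40.5
```

Request:
step_arm --series '[[[-0.2,0,0,0,0,0,1],[-0.4,0,0,0,0,0,1],[-0.6,0,0,0,0,0,1],[-0.8,0,0,0,0,0,1],[-1,0,0,0,0,0,1],[-1,0,0,0,0,0,1],[-1,0,0,0,0,0,1]]]'

```text
clock: 21.65
position: [0.5143, -0.2712, 0.2985]
eef_rot: [-2.221, -2.22, -0.001]
force: [-0.1, 1.2, -1.4]
width: 0.035
grip_force: 40.5
```

Run:
```python
from h import *
print(telemetry.state()['width'])
go(.514,-.34,.11,0)
```

```text
0.034971047371251326
t 21.6 d [-0.345 -0.001  0.942] a [-0.001 -0.002 -0.001]
```

Request:
step_arm --series '[[[-0.2,0,0,0,0,0,1],[-0.345,0,0,0,0,0,1],[-0.345,0,0.2,0,0,0,1],[-0.345,0,0.4,0,0,0,1],[-0.345,0,0.6,0,0,0,1],[-0.345,0,0.8,0,0,0,1],[-0.345,0,0.95,0,0,0,1],[-0.345,0,0.95,0,0,0,1]]]'

```text
clock: 22.45
position: [0.5125, -0.3367, 0.1049]
eef_rot: [-2.213, -2.217, 0.0]
force: [0.1, 0.1, -0.1]
width: 0.035
grip_force: 40.5
```

Request:
step_arm --series '[[[0,0,0.2,0,0,0,1],[0,0,0.35,0,0,0,1],[0,0,0.45,0,0,0,1],[0,0,0.45,0,0,0,1],[0,0,0.45,0,0,0,-0.2],[0,0,0.45,0,0,0,-0.2],[0,0,0.45,0,0,0,-0.2],[0,0,0.1,0,0,0,-0.2],[0,0,-0.2,0,0,0,-0.3],[0,0,-0.45,0,0,0,-0.3],[0,0,-0.7,0,0,0,-0.6],[0,0,-0.7,0,0,0,-0.6]]]'

```text
clock: 23.65
position: [0.5145, -0.3413, 0.2555]
eef_rot: [2.217, 2.215, 0.001]
force: [0.6, -0.6, 0.1]
width: 0.0685
grip_force: 0.0
```

Request:
step_arm --series '[[[0.2,-0.1,0,0,0,0,-0.6],[0.4,-0.3,-0.05,0,0,0,-0.6],[0.6,-0.4,-0.1,0,0,0,-0.6],[0.8,-0.4,-0.1,0,0,0,-0.6],[0.8,-0.4,-0.1,0,0,0,-0.6],[0.8,-0.4,-0.1,0,0,0,-0.6]]]'

```text
clock: 24.25
position: [0.434, -0.1801, 0.2707]
eef_rot: [2.218, 2.22, 0.001]
force: [0.2, -0.5, 0.2]
width: 0.0687
grip_force: 0.0
```

Run:
```python
from h import *
t=snap('top','t2')
print('top whites');[print(r) for r in rects('top',t,'white_a',.022)]
print('top beech');[print(r) for r in rects('top',t,'beech_a',.022)]
c=vision.camera('wrist')
print('wrist beech');[print(r) for r in rects('wrist',c,'beech_a',.022)]
for d in vision.recognise('wrist','beech_a')[:3]: print(np.round(d['at'],4),d['confidence'])
cv2.imwrite('pics/w5.png',np.hstack([c['image'],t['image'][140:260,100:400].repeat(2,0).repeat(2,1)[:384]] if 0 else [c['image']])[:,:,::-1])
print(telemetry.state()['position'],telemetry.state()['width'])
```

```text
top whites
{'c': [0.5913000106811523, -0.3467000126838684], 'rc': (0.591, -0.3462), 'wh': (0.133, 0.036), 'ang': 89.7, 'conf': 0.66, 'px': 464}
{'c': [0.5163000226020813, -0.3603000044822693], 'rc': (0.5151, -0.3539), 'wh': (0.112, 0.032), 'ang': 89.7, 'conf': 0.55, 'px': 338}
{'c': [0.6032999753952026, 0.052000001072883606], 'rc': (0.6179, 0.0119), 'wh': (0.413, 0.246), 'ang': -85.2, 'conf': 0.48, 'px': 6949}
top beech
{'c': [0.40639999508857727, -0.03620000183582306], 'rc': (0.4072, -0.0352), 'wh': (0.129, 0.039), 'ang': 84.7, 'conf': 0.9, 'px': 477}
{'c': [0.4180000126361847, 0.10750000178813934], 'rc': (0.4174, 0.1073), 'wh': (0.13, 0.038), 'ang': -83.5, 'conf': 0.79, 'px': 478}
wrist beech
{'c': [0.40630000829696655, -0.1843000054359436], 'rc': (0.4063, -0.1872), 'wh': (0.131, 0.036), 'ang': -89.0, 'conf': 0.94, 'px': 2161}
{'c': [0.40540000796318054, -0.03539999946951866], 'rc': (0.4055, -0.0382), 'wh': (0.12, 0.038), 'ang': 86.6, 'conf': 0.81, 'px': 2948}
[ 0.4075 -0.1769  0.025 ] 0.95
[ 0.739  -0.2835  0.0416] 0.67
[ 0.4084 -0.031   0.0255] 0.64
[ 0.43384017 -0.18144103  0.26895473] 0.06834662037994338
```

View pics/w5.png

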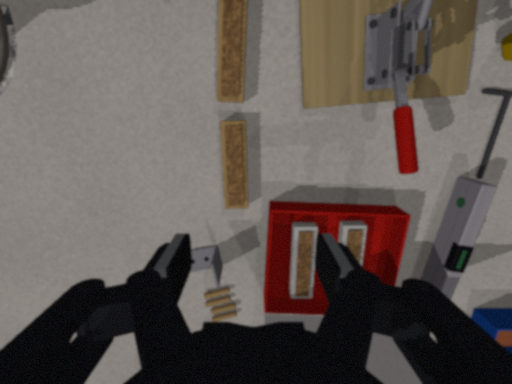

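The wrist view shows both white cleats flat in the tray, at (303,260) and (350,240), and the nearest beech at (236,165), cork up and almost straight. Picking that one.

Request:
step_arm --series '[[[-0.02,-0.135,0,0,0,-0.03,-0.4],[-0.02,-0.135,0.2,0,0,-0.03,-0.4],[-0.02,-0.135,0.45,0,0,-0.03,-0.4],[-0.02,-0.135,0.7,0,0,-0.03,-0.4],[-0.02,-0.135,0.9,0,0,-0.03,-0.4],[-0.02,-0.135,0.95,0,0,-0.03,-0.4],[-0.02,-0.135,0.95,0,0,-0.03,-0.4]]]'

```text
clock: 25.25
position: [0.4064, -0.1846, 0.0784]
eef_rot: [-2.194, -2.244, 0.001]
force: [0.3, -0.7, -0.3]
width: 0.0597
grip_force: 0.0
```

Run:
```python
from h import *
c=vision.camera('wrist')
for r in rects('wrist',c,'beech_a',.022): print(r)
go(.4065,-.186,.011,1.5)
```

```text
{'c': [0.4059999883174896, -0.18070000410079956], 'rc': (0.406, -0.1862), 'wh': (0.128, 0.035), 'ang': -88.7, 'conf': 0.91, 'px': 7232}
{'c': [0.4032000005245209, -0.07119999825954437], 'rc': (0.4028, -0.072), 'wh': (0.056, 0.036), 'ang': 86.8, 'conf': 0.59, 'px': 4970}
t 25.4 d [-0.002 -0.008  0.348] a [ 0.003  0.002 -0.005]
```

Request:
step_arm --series '[[[0,0,0.2,0,0,0,-0.4],[0,0,0.335,0,0,0,-0.4],[0,0,0.335,0,0,0,-0.4],[0,0,0.335,0,0,0,1],[0,0,0.335,0,0,0,1],[0,0,0.335,0,0,0,1],[0,0,0.335,0,0,0,1],[0,0,0.335,0,0,0,1],[0,0,0.335,0,0,0,1],[0,0,0.2,0,0,0,1],[0,0,0,0,0,0,1]]]'

```text
clock: 26.45
position: [0.4061, -0.1842, 0.0802]
eef_rot: [-2.194, -2.245, 0.0]
force: [0.8, -0.6, -0.9]
width: 0.0344
grip_force: 40.6
```

Request:
step_arm --series '[[[0.1,0,-0.25,0,0,0,1],[0.3,0,-0.5,0,0,0,1],[0.5,0.1,-0.75,0,0,-0.05,1],[0.7,0.2,-0.9,0,0,-0.078,1],[0.9,0.3,-0.9,0,0,-0.078,1],[1,0.3,-0.9,0,0,-0.078,1],[1,0.3,-0.9,0,0,-0.078,1],[1,0.3,-0.9,0,0,-0.078,1]]]'

```text
clock: 27.25
position: [0.4621, 0.0176, 0.2607]
eef_rot: [2.121, 2.314, 0.002]
force: [-0.4, -0.8, -1.5]
width: 0.0347
grip_force: 40.6
```

Run:
```python
from h import *
s=telemetry.state();print(s['width'],s['grip_force'])
go(.532,.127,.12,5)
```

```text
0.03470860694397403 40.63132345676422
t 27.2 d [0.515 0.394 0.704] a [ 0.003  0.001 -0.   ]
```

Request:
step_arm --series '[[[0.25,0.1,0,0,0,0,1],[0.4,0.3,0,0,0,0,1],[0.52,0.394,0.1,0,0,0,1],[0.52,0.394,0.35,0,0,0,1],[0.52,0.394,0.6,0,0,0,1],[0.52,0.394,0.8,0,0,0,1],[0.52,0.394,0.9,0,0,0,1],[0.52,0.394,0.9,0,0,0,1]]]'

```text
clock: 28.05
position: [0.5298, 0.1251, 0.0766]
eef_rot: [-2.125, -2.308, 0.008]
force: [0.3, 0.1, -0.3]
width: 0.0342
grip_force: 40.6
```

Run:
```python
from h import *
c=snap('wrist','w6')
s=telemetry.state();print(s['position'],s['width'])
for r in rects('wrist',c,'beech_a',s['position'][2]+.013,2): print(r)
go(.532,.127,.024,5)
```

```text
[0.53139354 0.12548776 0.07872069] 0.03387048775622378
{'c': [0.45739999413490295, 0.14869999885559082], 'rc': (0.4584, 0.1432), 'wh': (0.082, 0.029), 'ang': -82.8, 'conf': 0.82, 'px': 8345}
{'c': [0.453000009059906, 0.0681999996304512], 'rc': (0.4541, 0.0663), 'wh': (0.071, 0.022), 'ang': -79.4, 'conf': 0.71, 'px': 505}
t 28.1 d [ 0.006 -0.002  0.281] a [ 0.001  0.    -0.006]
```

View pics/w6.png

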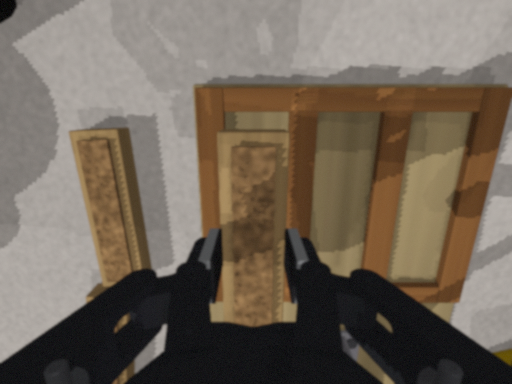

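Run:
```python
from h import *
c=vision.camera('wrist')
print(ray(c,218,131,.0877),ray(c,288,131,.0877))
for p in [(222,111),(291,111),(313,111),(379,111),(408,111),(471,111)]: print(p,np.round(ray(c,*p,.02),4))
b=np.array([.598,.1325,0]);Y=np.array([-.085,.9964,0]);X=np.array([.9964,.085,0])
for i in(-.089,-.043,-.023,.023,.043,.089): print(np.round((b+X*i+Y*.071)[:2],4))
```

```text
[0.50987329 0.18719525 0.0877    ] [0.54355921 0.18995654 0.0877    ]
(222, 111) [0.5041 0.1958 0.02  ]
(291, 111) [0.553  0.1998 0.02  ]
(313, 111) [0.5686 0.2011 0.02  ]
(379, 111) [0.6153 0.2049 0.02  ]
(408, 111) [0.6359 0.2066 0.02  ]
(471, 111) [0.6806 0.2103 0.02  ]
[0.5033 0.1957]
[0.5491 0.1996]
[0.569  0.2013]
[0.6149 0.2052]
[0.6348 0.2069]
[0.6806 0.2108]
```

The cleat hangs squarely over the near pocket, its end at rows 130, cols 218–288. The pocket edges match my model to 1 mm; the cleat needs 3 mm of +y.

Request:
step_arm --series '[[[0.015,0.002,0.1,0,0,0,1],[0.015,0.002,0.2,0,0,0,1],[0.015,0.002,0.26,0,0,0,1],[0.015,0.002,0.285,0,0,0,1],[0.015,0.002,0.285,0,0,0,1]]]'

```text
clock: 28.7
position: [0.5328, 0.1298, 0.0257]
eef_rot: [2.125, 2.312, 0.002]
force: [-6.5, -1.0, 17.8]
width: 0.0342
grip_force: 45.7
```

Request:
step_arm --series '[[[0,0,0,0,0,0,-0.2],[0,0,0,0,0,0,-0.2],[0,0,0,0,0,0,-0.2],[0,0,-0.1,0,0,0,-0.2],[0,0,-0.3,0,0,0,-0.2],[0,0,-0.5,0,0,0,-0.4],[0,0,-0.7,0,0,0,-0.4],[0,0,-0.9,0,0,0,-0.4],[0,0,-0.9,0,0,0,-0.4]]]'

```text
clock: 29.6
position: [0.5351, 0.1303, 0.2083]
eef_rot: [2.121, 2.307, 0.013]
force: [0.1, 0.3, 0.7]
width: 0.0601
grip_force: 0.0
```

Request:
step_arm --series '[[[-0.2,0,-0.1,0,0,0.1,-0.4],[-0.4,-0.25,-0.1,0,0,0.2,-0.4],[-0.5,-0.5,-0.1,0,0,0.2,-0.4],[-0.6,-0.6,-0.1,0,0,0.2,-0.4],[-0.6,-0.6,-0.1,0,0,0.2,-0.4]]]'

```text
clock: 30.1
position: [0.4188, -0.0017, 0.2218]
eef_rot: [-2.303, -2.134, 0.004]
force: [-0.4, -0.6, -0.7]
width: 0.0599
grip_force: 0.0
```

Run:
```python
from h import *
c=snap('wrist','w7')
s=telemetry.state();print(s['position'],s['width'])
for z in(.022,.034):
  for r in rects('wrist',c,'beech_a',z): print(z,r)
go(.407,-.036,.08,-4)
```

```text
[ 0.42117165 -0.0007841   0.22225067] 0.05929074126225705
0.022 {'c': [0.5328999757766724, 0.12330000102519989], 'rc': (0.5331, 0.1211), 'wh': (0.117, 0.042), 'ang': -85.9, 'conf': 0.81, 'px': 4073}
0.022 {'c': [0.4163999855518341, 0.11400000005960464], 'rc': (0.4164, 0.1104), 'wh': (0.129, 0.037), 'ang': -83.3, 'conf': 0.76, 'px': 3716}
0.022 {'c': [0.40529999136924744, -0.027300000190734863], 'rc': (0.4051, -0.0307), 'wh': (0.13, 0.036), 'ang': 86.7, 'conf': 0.64, 'px': 2617}
0.034 {'c': [0.5291000008583069, 0.12139999866485596], 'rc': (0.5293, 0.1193), 'wh': (0.113, 0.041), 'ang': -85.9, 'conf': 0.81, 'px': 4073}
0.034 {'c': [0.41670000553131104, 0.11249999701976776], 'rc': (0.4167, 0.109), 'wh': (0.124, 0.035), 'ang': -83.3, 'conf': 0.76, 'px': 3716}
0.034 {'c': [0.4059999883174896, -0.023800000548362732], 'rc': (0.4058, -0.0271), 'wh': (0.125, 0.034), 'ang': 86.7, 'conf': 0.64, 'px': 2617}
t 30.2 d [-0.187 -0.068  0.712] a [ 0.001 -0.    -0.005]
```

View pics/w7.png

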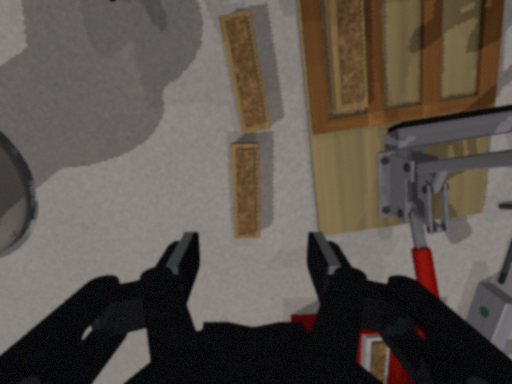

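Beech 1 lies in the near pocket (347,55). The next beech is at (246,190), yaw about −3.5°.

Request:
step_arm --series '[[[-0.177,-0.077,0.1,0,0,0,-0.4],[-0.177,-0.077,0.35,0,0,0,-0.4],[-0.177,-0.077,0.6,0,0,0,-0.4],[-0.177,-0.077,0.71,0,0,0,-0.4],[-0.177,-0.077,0.71,0,0,0,-0.4]]]'

```text
clock: 30.75
position: [0.4035, -0.0328, 0.0774]
eef_rot: [-2.295, -2.136, 0.005]
force: [-0.4, 0.5, 0.3]
width: 0.0599
grip_force: 0.0
```

Run:
```python
from h import *
c=vision.camera('wrist')
for r in rects('wrist',c,'beech_a',.022): print(r)
go(.405,-.034,.011,-3.5)
```

```text
{'c': [0.5365999937057495, 0.07980000227689743], 'rc': (0.5374, 0.0809), 'wh': (0.049, 0.038), 'ang': 4.5, 'conf': 0.96, 'px': 4650}
{'c': [0.4203999936580658, 0.07670000195503235], 'rc': (0.4209, 0.0769), 'wh': (0.064, 0.036), 'ang': -83.5, 'conf': 0.66, 'px': 5542}
{'c': [0.40560001134872437, -0.02590000070631504], 'rc': (0.4053, -0.0314), 'wh': (0.129, 0.036), 'ang': 87.1, 'conf': 0.57, 'px': 7445}
t 30.9 d [-0.003 -0.003  0.347] a [-0.    -0.    -0.014]
```

Request:
step_arm --series '[[[0,0,0.2,0,0,0,-0.4],[0,0,0.34,0,0,0,-0.4],[0,0,0.34,0,0,0,-0.4],[0,0,0.34,0,0,0,1],[0,0,0.34,0,0,0,1],[0,0,0.34,0,0,0,1],[0,0,0.34,0,0,0,1],[0,0,0.34,0,0,0,1],[0,0,0.34,0,0,0,1],[0,0,0.2,0,0,0,1],[0,0,0,0,0,0,1]]]'

```text
clock: 31.95
position: [0.404, -0.0336, 0.0812]
eef_rot: [-2.3, -2.138, 0.002]
force: [0.9, -0.7, -1.8]
width: 0.0343
grip_force: 40.7
```

Request:
step_arm --series '[[[0,0,-0.25,0,0,0,1],[0,0,-0.5,0,0,0,1],[0.15,0.1,-0.75,0,0,-0.1,1],[0.35,0.3,-0.9,0,0,-0.18,1],[0.55,0.5,-0.95,0,0,-0.19,1],[0.7,0.7,-0.95,0,0,-0.19,1],[0.7,0.9,-0.95,0,0,-0.19,1],[0.7,0.9,-0.95,0,0,-0.19,1],[0.7,0.9,-0.95,0,0,-0.19,1]]]'

```text
clock: 32.85
position: [0.5957, 0.0934, 0.2706]
eef_rot: [2.133, 2.305, 0.001]
force: [-0.4, 0.0, -1.4]
width: 0.0342
grip_force: 40.7
```

Run:
```python
from h import *
s=telemetry.state();print(s['width'],s['grip_force'])
go(.598,.1325,.10,5)
```

```text
0.034232858062833486 40.70213735103607
t 32.9 d [0.194 0.026 0.853] a [ 0.001 -0.    -0.013]
```

Request:
step_arm --series '[[[0.194,0.026,0.05,0,0,-0.013,1],[0.194,0.026,0.3,0,0,-0.013,1],[0.194,0.026,0.55,0,0,-0.013,1],[0.194,0.026,0.8,0,0,-0.013,1],[0.194,0.026,0.94,0,0,-0.013,1],[0.194,0.026,0.94,0,0,-0.013,1],[0.194,0.026,0.94,0,0,-0.013,1]]]'

```text
clock: 33.55
position: [0.5968, 0.1315, 0.0842]
eef_rot: [2.123, 2.314, 0.002]
force: [0.8, -0.8, -0.2]
width: 0.0345
grip_force: 40.7
```

Run:
```python
from h import *
c=snap('wrist','w8')
s=telemetry.state();print(s['position'],s['width'])
go(.598,.1325,.024,5)
g=c['image'].astype(int);z=s['position'][2]+.009
for v in(150,170): print(v,np.round(ray(c,255,v,z),4))
b=np.array([.598,.1325,z]);Y=np.array([-.085,.9964,0]);X=np.array([.9964,.085,0])
print('expected end corners',proj(c,b+Y*.065-X*.018),proj(c,b+Y*.065+X*.018))
im=c['image'][90:190,190:330,::-1]; cv2.imwrite('pics/w8c.png',cv2.resize(im,None,fx=4,fy=4))
```

```text
[0.59771779 0.13166022 0.08517917] 0.034366694657325836
t 33.6 d [0.004 0.001 0.306] a [ 0.005 -0.    -0.001]
150 [0.5924 0.1855 0.0942]
170 [0.5933 0.1757 0.0942]
expected end corners [219.0595667 125.0993033] [295.43817613 125.12101702]
```

View pics/w8c.png

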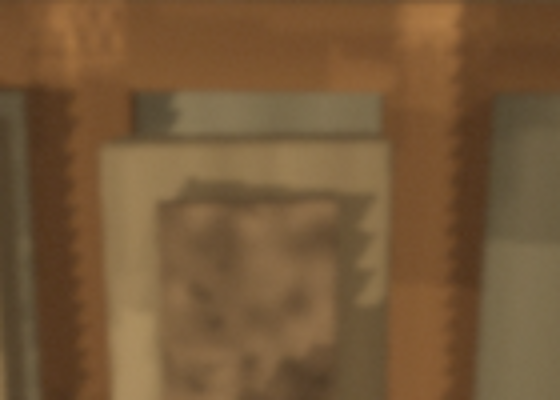

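The end of the held cleat (cols 215–287, row 126) sits over the middle pocket (cols 224–285), about 1 mm to −x. Lower with a small correction.

Request:
step_arm --series '[[[0,0.008,0.1,0,0,0,1],[0,0.008,0.2,0,0,0,1],[0,0.008,0.28,0,0,0,1],[0,0.008,0.31,0,0,0,1],[0,0.008,0.31,0,0,0,1]]]'

```text
clock: 34.1
position: [0.5997, 0.1319, 0.0254]
eef_rot: [2.12, 2.314, 0.005]
force: [-5.9, -1.8, 14.7]
width: 0.0344
grip_force: 45.5
```

Request:
step_arm --series '[[[0,0,0,0,0,0,-0.2],[0,0,0,0,0,0,-0.2],[0,0,0,0,0,0,-0.2],[0,0,-0.1,0,0,0,-0.2],[0,0,-0.3,0,0,0,-0.2],[0,0,-0.55,0,0,0,-0.4],[0,0,-0.8,0,0,0,-0.4],[0,0,-1,0,0,0,-0.4],[0,0,-1,0,0,0,-0.4]]]'

```text
clock: 35.0
position: [0.6012, 0.1322, 0.2277]
eef_rot: [2.117, 2.309, 0.015]
force: [0.1, 0.1, -0.2]
width: 0.0601
grip_force: 0.0
```

Request:
step_arm --series '[[[-0.1,-0.25,-0.2,0,0,0,-0.4],[-0.1,-0.5,-0.2,0,0,0,-0.4],[-0.1,-0.75,-0.2,0,0,0,-0.4],[-0.1,-0.9,-0.1,0,0,-0.04,-0.4],[-0.1,-0.9,-0.1,0,0,-0.04,-0.4],[-0.1,-0.9,-0.1,0,0,-0.04,-0.4]]]'

```text
clock: 35.6
position: [0.4198, 0.0964, 0.2401]
eef_rot: [-2.087, -2.348, 0.0]
force: [0.9, -0.1, 0.2]
width: 0.0599
grip_force: 0.0
```

Run:
```python
from h import *
c=snap('wrist','w9')
s=telemetry.state();print(s['position'],s['width'])
for z in(.022,.034):
  for r in rects('wrist',c,'beech_a',z): print(z,r)
go(.417,.1085,.08,6.5)
```

```text
[0.42153685 0.09641122 0.24080329] 0.059726113542244594
0.022 {'c': [0.41659998893737793, 0.1152999997138977], 'rc': (0.4167, 0.1114), 'wh': (0.128, 0.038), 'ang': -84.8, 'conf': 0.98, 'px': 2699}
0.022 {'c': [0.5324000120162964, 0.13040000200271606], 'rc': (0.5329, 0.1265), 'wh': (0.133, 0.042), 'ang': -85.2, 'conf': 0.9, 'px': 3175}
0.022 {'c': [0.5992000102996826, 0.13459999859333038], 'rc': (0.5989, 0.1313), 'wh': (0.133, 0.047), 'ang': -84.3, 'conf': 0.9, 'px': 3377}
0.034 {'c': [0.4163999855518341, 0.11710000038146973], 'rc': (0.4165, 0.1133), 'wh': (0.124, 0.037), 'ang': -84.8, 'conf': 0.98, 'px': 2699}
0.034 {'c': [0.5284000039100647, 0.13169999420642853], 'rc': (0.5288, 0.1279), 'wh': (0.129, 0.041), 'ang': -85.2, 'conf': 0.9, 'px': 3175}
0.034 {'c': [0.5928999781608582, 0.13580000400543213], 'rc': (0.5926, 0.1325), 'wh': (0.128, 0.045), 'ang': -84.3, 'conf': 0.9, 'px': 3377}
t 35.8 d [ 0.063 -0.022  0.805] a [0.003 0.    0.005]
```

View pics/w9.png

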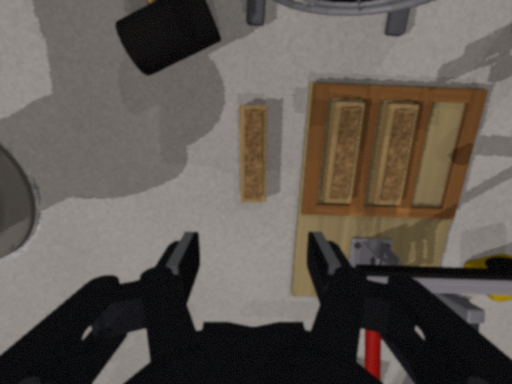

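Both seated, at (345,150) and (398,152). The last beech is at (253,153).

Request:
step_arm --series '[[[0.075,-0.022,0.05,0,0,0,-0.4],[0.075,-0.022,0.3,0,0,0,-0.4],[0.075,-0.022,0.55,0,0,0,-0.4],[0.075,-0.022,0.75,0,0,0,-0.4],[0.075,-0.022,0.805,0,0,0,-0.4],[0.075,-0.022,0.805,0,0,0,-0.4]]]'

```text
clock: 36.35
position: [0.4148, 0.1108, 0.0774]
eef_rot: [-2.085, -2.346, 0.004]
force: [-0.6, 0.5, 0.5]
width: 0.0599
grip_force: 0.0
```

Run:
```python
from h import *
c=vision.camera('wrist')
for r in rects('wrist',c,'beech_a',.022): print(r)
go(.417,.1105,.0115,6)
```

```text
{'c': [0.532800018787384, 0.1339000016450882], 'rc': (0.5337, 0.1261), 'wh': (0.133, 0.048), 'ang': -85.2, 'conf': 0.81, 'px': 9965}
{'c': [0.415800005197525, 0.11739999800920486], 'rc': (0.4161, 0.112), 'wh': (0.129, 0.036), 'ang': -83.3, 'conf': 0.8, 'px': 7385}
t 36.5 d [-0.003  0.004  0.341] a [ 0.002 -0.     0.017]
```

Request:
step_arm --series '[[[0,0,0.2,0,0,0,-0.4],[0,0,0.34,0,0,0,-0.4],[0,0,0.34,0,0,0,-0.4],[0,0,0.34,0,0,0,1],[0,0,0.34,0,0,0,1],[0,0,0.34,0,0,0,1],[0,0,0.34,0,0,0,1],[0,0,0.34,0,0,0,1],[0,0,0.34,0,0,0,1],[0,0,0.2,0,0,0,1],[0,0,0,0,0,0,1]]]'

```text
clock: 37.55
position: [0.4136, 0.1107, 0.0799]
eef_rot: [-2.086, -2.347, 0.003]
force: [1.9, -0.3, -0.4]
width: 0.0344
grip_force: 40.4
```

Request:
step_arm --series '[[[0,0,-0.25,0,0,0,1],[0,0.1,-0.5,0,0,0,1],[0,0.3,-0.65,0,0,0.02,1],[0,0.5,-0.65,0,0,0.02,1],[0,0.7,-0.65,0,0,0.02,1],[0,0.9,-0.65,0,0,0.02,1],[0,1,-0.65,0,0,0.02,1],[0,1,-0.65,0,0,0.02,1],[0,1,-0.65,0,0,0.02,1]]]'

```text
clock: 38.45
position: [0.6125, 0.1343, 0.2097]
eef_rot: [-2.105, -2.332, 0.0]
force: [-0.3, 0.5, -2.1]
width: 0.0347
grip_force: 40.5
```

Run:
```python
from h import *
s=telemetry.state();print(s['width'],s['grip_force'])
go(.6645,.138,.085,5)
```

```text
0.034651229797068465 40.47291398048401
t 38.5 d [-0.008  0.261  0.623] a [-0.001 -0.     0.019]
```

Request:
step_arm --series '[[[-0.008,0.2,0,0,0,0.019,1],[-0.008,0.261,0.1,0,0,0.019,1],[-0.008,0.261,0.35,0,0,0.019,1],[-0.008,0.261,0.55,0,0,0.019,1],[-0.008,0.261,0.62,0,0,0.019,1],[-0.008,0.261,0.62,0,0,0.019,1]]]'

```text
clock: 39.05
position: [0.6635, 0.138, 0.0841]
eef_rot: [-2.12, -2.314, 0.005]
force: [-0.6, 0.5, -0.6]
width: 0.0345
grip_force: 40.5
```

Run:
```python
from h import *
c=vision.camera('wrist')
s=telemetry.state();print(s['position'],s['width'])
go(.6645,.138,.024,5)
z=s['position'][2]+.009
b=np.array([.6638,.138,z]);Y=np.array([-.085,.9964,0]);X=np.array([.9964,.085,0])
print('expected end corners',proj(c,b+Y*.065-X*.018),proj(c,b+Y*.065+X*.018))
b[2]=.02;print('pocket',proj(c,b+Y*.071-X*.023),proj(c,b+Y*.071+X*.023))
im=c['image'][90:190,190:330,::-1]; cv2.imwrite('pics/w10c.png',cv2.resize(im,None,fx=4,fy=4))
```

```text
[0.6651545  0.13815159 0.08658412] 0.03464418568289659
t 39.1 d [-0.001 -0.004  0.313] a [ 0.001 -0.     0.   ]
expected end corners [216.68990513 127.15883704] [293.76985341 127.30185316]
pocket [223.05252951 112.43057925] [286.47574392 112.53923218]
```

View pics/w10c.png

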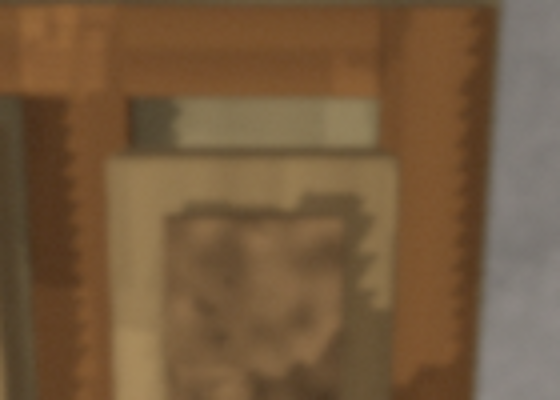

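The cleat end (cols 216–289) is centred over the far pocket (cols 222–285). Lower and release.

Request:
step_arm --series '[[[0.004,0.003,0.1,0,0,0,1],[0.004,0.003,0.2,0,0,0,1],[0.004,0.003,0.28,0,0,0,1],[0.004,0.003,0.31,0,0,0,1],[0.004,0.003,0.31,0,0,0,1]]]'

```text
clock: 39.6
position: [0.6667, 0.139, 0.0256]
eef_rot: [2.121, 2.315, 0.003]
force: [-0.8, 0.1, -1.2]
width: 0.0345
grip_force: 40.6
```

Request:
step_arm --series '[[[0,0,0,0,0,0,-0.2],[0,0,0,0,0,0,-0.2],[0,0,0,0,0,0,-0.2],[0,0,-0.1,0,0,0,-0.2],[0,0,-0.3,0,0,0,-0.2],[0,0,-0.55,0,0,0,-0.4],[0,0,-0.8,0,0,0,-0.4],[0,0,-1,0,0,0,-0.4],[0,0,-1,0,0,0,-0.4]]]'

```text
clock: 40.5
position: [0.6685, 0.1393, 0.2315]
eef_rot: [2.116, 2.31, 0.016]
force: [0.7, 0.2, 0.4]
width: 0.0598
grip_force: 0.0
```

Request:
step_arm --series '[[[0,0,-0.2,0,0,0,-0.4],[-0.2,-0.2,-0.4,0,0,0,-0.4],[-0.3,-0.35,-0.4,0,0,0,-0.4],[-0.3,-0.35,-0.4,0,0,0,-0.4]]]'

```text
clock: 40.9
position: [0.5984, 0.0702, 0.3051]
eef_rot: [2.125, 2.313, -0.001]
force: [1.1, 0.4, 0.4]
width: 0.06
grip_force: 0.0
```

Run:
```python
from h import *
c=snap('wrist','w11')
s=telemetry.state();print(s['position'],s['width'])
for r in rects('wrist',c,'beech_a',.036): print(r)
go(.624,-.172,.30,5)
for p in [(.5322,.1269,.036),(.598,.1325,.036),(.6638,.138,.036)]: print(proj(c,p))
```

```text
[0.59974754 0.07131177 0.30452203] 0.059900535446199846
{'c': [0.6003999710083008, 0.13979999721050262], 'rc': (0.6012, 0.1368), 'wh': (0.127, 0.035), 'ang': -85.5, 'conf': 0.74, 'px': 2196}
{'c': [0.6633999943733215, 0.1420000046491623], 'rc': (0.6636, 0.1398), 'wh': (0.128, 0.04), 'ang': -84.8, 'conf': 0.73, 'px': 2444}
{'c': [0.5332000255584717, 0.1315000057220459], 'rc': (0.5338, 0.1275), 'wh': (0.129, 0.037), 'ang': -85.2, 'conf': 0.65, 'px': 2284}
t 41.0 d [-1.227  0.011  0.019] a [ 0.001 -0.    -0.002]
[211.09330047 117.46255432]
[256.60491619 117.41832388]
[302.09731025 117.44521659]
```

View pics/w11.png

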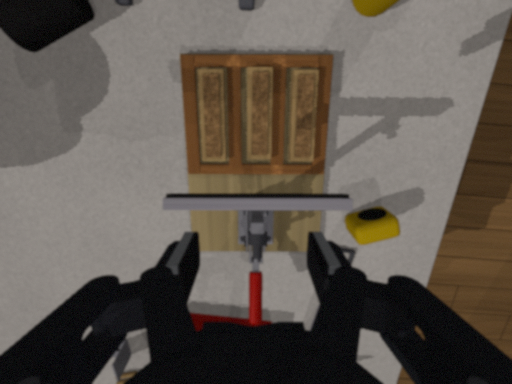

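All three beeches lie in their pockets, at (212,115), (259,115) and (303,115). Now back to the handle.

Request:
step_arm --series '[[[-0.25,0,0,0,0,0,-0.4],[-0.5,0,0,0,0,0,-0.4],[-0.75,0,0,0,0,0,-0.4],[-1,0.005,0,0,0,0,-0.4],[-1,0.005,0,0,0,0,-0.4],[-1,0.005,0,0,0,0,-0.4]]]'

```text
clock: 41.6
position: [0.6203, -0.1267, 0.3015]
eef_rot: [-2.123, -2.313, 0.0]
force: [0.2, -0.1, -0.2]
width: 0.0596
grip_force: 0.0
```

Request:
step_arm --series '[[[-0.245,0.003,0.1,0,0,0,-0.4],[-0.245,0.003,0.35,0,0,0,-0.4],[-0.245,0.003,0.6,0,0,0,-0.4],[-0.245,0.003,0.8,0,0,0,-0.4],[-0.245,0.003,0.9,0,0,0,-0.4],[-0.245,0.003,0.9,0,0,0,-0.4]]]'

```text
clock: 42.2
position: [0.6232, -0.1718, 0.119]
eef_rot: [-2.114, -2.313, 0.003]
force: [0.4, -0.1, 0.7]
width: 0.0599
grip_force: 0.0
```

Run:
```python
from h import *
c=snap('wrist','w12')
s=telemetry.state();print(s['position'],s['width'])
for d in vision.recognise('wrist','clamp_grip')[:2]: print(d)
go(.623,-.176,.052,5)
```

```text
[ 0.6245584  -0.17264191  0.12184678] 0.05985323280781442
{'at': [0.6185, -0.1224, 0.0816], 'confidence': 0.76}
{'at': [0.7683, -0.0305, 0.0482], 'confidence': 0.23}
t 42.3 d [-0.012 -0.014  0.359] a [ 0.001 -0.     0.003]
```

Request:
step_arm --series '[[[-0.01,-0.012,0.15,0,0,0,-0.4],[-0.01,-0.012,0.3,0,0,0,-0.4],[-0.01,-0.012,0.355,0,0,0,-0.4],[-0.01,-0.012,0.355,0,0,0,1],[-0.01,-0.012,0.355,0,0,0,1],[-0.01,-0.012,0.355,0,0,0,1],[-0.01,-0.012,0.355,0,0,0,1],[-0.01,-0.012,0.355,0,0,0,1],[-0.01,-0.012,0.355,0,0,0,1]]]' --newtons 25

```text
clock: 43.2
position: [0.6232, -0.1778, 0.0535]
eef_rot: [2.121, 2.314, 0.001]
force: [0.1, -3.0, 4.2]
width: 0.0213
grip_force: 24.4
```

Run:
```python
from h import *
s=telemetry.state();print(s['position'],s['width'],s['force'])
p=s['position']; h=np.array([.615,-.066,.045]);g=p+[0,0,.019]-h
r=np.hypot(np.hypot(g[0],g[1]),g[2]);a0=np.arctan2(np.hypot(g[0],g[1]),g[2]);print(r,a0)
for a in np.linspace(a0,-.03,17)[1:]: print(round(a,2),np.round([r*(np.sin(a0)-np.sin(a))/.2,-r*(np.cos(a)-np.cos(a0))/.2],3))
```

```text
[ 0.62316877 -0.17778095  0.05347089] 0.02132044100331633 [ 0.05481104 -3.03452204  4.1734053 ]
0.11539653538002041 1.330432051825036
1.25 [ 0.014 -0.047]
1.16 [ 0.031 -0.093]
1.08 [ 0.053 -0.137]
0.99 [ 0.078 -0.179]
0.91 [ 0.107 -0.219]
0.82 [ 0.138 -0.256]
0.74 [ 0.173 -0.291]
0.65 [ 0.211 -0.322]
0.57 [ 0.251 -0.35 ]
0.48 [ 0.294 -0.374]
0.4 [ 0.338 -0.395]
0.31 [ 0.384 -0.412]
0.23 [ 0.432 -0.425]
0.14 [ 0.48  -0.434]
0.06 [ 0.529 -0.439]
-0.03 [ 0.578 -0.439]
```

Request:
step_arm --series '[[[0.014,0,-0.047,0,0,0,1],[0.031,0,-0.093,0,0,0,1],[0.053,0,-0.137,0,0,0,1],[0.078,0,-0.179,0,0,0,1],[0.107,0,-0.219,0,0,0,1],[0.138,0,-0.256,0,0,0,1],[0.173,0,-0.291,0,0,0,1],[0.211,0,-0.32,0,0,0,1],[0.251,0,-0.347,0,0,0,1],[0.251,0,-0.347,0,0,0,1]]]'

```text
clock: 44.2
position: [0.6188, -0.1253, 0.1227]
eef_rot: [2.12, 2.317, 0.003]
force: [4.2, 3.4, 1.0]
width: 0.0211
grip_force: 26.5
```

Request:
step_arm --series '[[[0.043,0,-0.024,0,0,0,1],[0.087,0,-0.044,0,0,0,1],[0.133,0,-0.061,0,0,0,1],[0.181,0,-0.073,0,0,0,1],[0.229,0,-0.081,0,0,0,1],[0.278,0,-0.085,0,0,0,1],[0.3,0,-0.085,0,0,0,1],[0.32,0,-0.085,0,0,0,1],[0.32,0,-0.085,0,0,0,1]]]'

```text
clock: 45.1
position: [0.614, -0.0668, 0.1398]
eef_rot: [2.117, 2.311, -0.003]
force: [4.7, -12.0, 0.1]
width: 0.0213
grip_force: 27.5
```

Run:
```python
from h import *
s=telemetry.state();print(s['position'],s['width'],s['force'])
```

```text
[ 0.6139621  -0.06679068  0.13977739] 0.021304153363696697 [  4.68909308 -12.00717128   0.13384518]
```

Request:
step_arm --series '[[[0.02,0,0,0,0,0,1],[0.02,0,0,0,0,0,1],[0.02,0,0,0,0,0,1]]]'

```text
clock: 45.4
position: [0.614, -0.0667, 0.1398]
eef_rot: [2.116, 2.306, -0.007]
force: [6.4, -25.2, -1.7]
width: 0.0211
grip_force: 27.4
```

Request:
step_arm --series '[[[-0.03,0,0,0,0,0,-0.4],[-0.03,0,0,0,0,0,-0.4],[-0.03,0,0,0,0,0,-0.4],[-0.03,0,-0.1,0,0,0,-0.6],[-0.03,0,-0.3,0,0,0,-0.6],[-0.03,0,-0.55,0,0,0,-0.6],[-0.03,0,-0.8,0,0,0,-0.6],[-0.03,0,-0.8,0,0,0,-0.6]]]'

```text
clock: 46.2
position: [0.6148, -0.0648, 0.3069]
eef_rot: [2.113, 2.309, 0.011]
force: [-0.7, -0.6, 1.1]
width: 0.0683
grip_force: 0.0
```

Run:
```python
from h import *
c=snap('wrist','w13')
for d in vision.recognise('wrist','clamp_grip')[:1]: print(d)
s=telemetry.state();print(s['position'])
print('tip expected',proj(c,(.615,-.066,.171)), 'bar ends',[proj(c,(.598+.9964*i,.1325+.085*i,.052)) for i in(-.093,.093)])
go(.4635,.3443,.29,2)
```

```text
[ 0.61262842 -0.06454613  0.29979976]
tip expected [251.92586094 182.84618697] bar ends [array([176.87765302,   4.54712632]), array([324.86686884,   5.78079893])]
t 46.3 d [ 2.102 -0.563  0.047] a [0.003 0.    0.068]
```

View pics/w13.png

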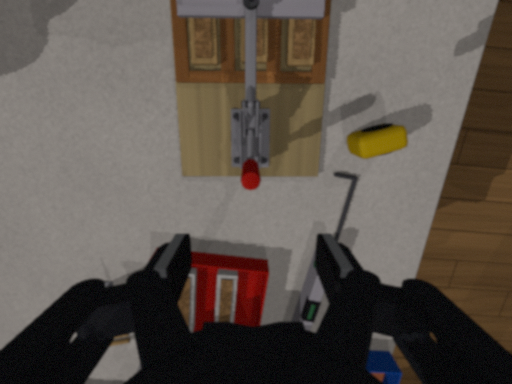

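The handle is upright (tip at (251,181), predicted (252,183)), it resisted 25 N at its stop, and the bar lies across the three beeches. Now the low-speed key.

Request:
step_arm --series '[[[0.25,0,0,0,0,0,1],[0.5,-0.1,0,0,0,0,1],[0.75,-0.2,0,0,0,0.03,1],[1,-0.3,0,0,0,0.068,1],[1,-0.4,0,0,0,0.068,1],[1,-0.4,0,0,0,0.068,1],[1,-0.4,0,0,0,0.068,1]]]' --newtons 60

```text
clock: 47.0
position: [0.5146, 0.1273, 0.2975]
eef_rot: [-2.181, -2.259, 0.003]
force: [0.5, 0.0, 0.3]
width: -0.0003
grip_force: 0.0
```

Request:
step_arm --series '[[[0.25,0,0,0,0,0,1],[0.5,-0.1,0,0,0,0,1],[0.75,-0.15,0,0,0,0,1],[1,-0.15,0,0,0,0,1],[1,-0.15,0,0,0,0,1],[1,-0.15,0,0,0,0,1]]]'

```text
clock: 47.6
position: [0.4789, 0.3263, 0.297]
eef_rot: [-2.182, -2.26, 0.004]
force: [-0.4, 0.2, -0.6]
width: 0.0001
grip_force: 0.0
```

Run:
```python
from h import *
c=snap('wrist','w14')
print('w',telemetry.state()['width'],[np.round(proj(c,p)) for p in((.4255,.343,.219),(.4635,.3443,.229))])
for l in('key_low_top','key_stop_top'): print(l,[(np.round(d['at'],3),round(d['confidence'],2)) for d in vision.recognise('wrist',l)[:3]])
go(.4635,.3443,.2715,2)
```

```text
w -4.916605282655036e-05 [array([190., 178.]), array([235., 181.])]
key_low_top [(array([0.463, 0.348, 0.23 ]), 0.74)]
key_stop_top [(array([0.423, 0.35 , 0.217]), 0.67)]
t 47.8 d [ 0.103 -0.076  0.133] a [-0.001  0.001 -0.004]
```

View pics/w14.png

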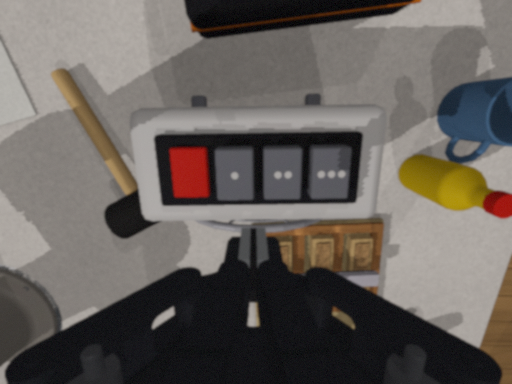

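The one-dot key is at (235,174). Press it fully down.

Request:
step_arm --series '[[[0.115,-0.076,0,0,0,0,1],[0.115,-0.076,0.133,0,0,0,1],[0.115,-0.076,0.133,0,0,0,1]]]'

```text
clock: 48.05
position: [0.4619, 0.3464, 0.2693]
eef_rot: [-2.184, -2.256, 0.009]
force: [-1.2, 0.1, -0.1]
width: 0.0001
grip_force: 0.0
```

Request:
step_arm --series '[[[0,0,0.15,0,0,0,1],[0,0,0.22,0,0,0,1],[0,0,0.25,0,0,0,1],[0,0,0.27,0,0,0,1],[0,0,0.28,0,0,0,1],[0,0,0.29,0,0,0,1],[0,0,0.29,0,0,0,1]]]'

```text
clock: 48.75
position: [0.4635, 0.3477, 0.2169]
eef_rot: [2.182, 2.257, 0.004]
force: [-2.8, -5.2, 12.4]
width: 0.0005
grip_force: 6.1
```

Run:
```python
from h import *
s=telemetry.state();print(s['position'],s['force'])
```

```text
[0.46350319 0.34766381 0.21690899] [-2.82786838 -5.19754728 12.35098234]
```

Request:
step_arm --series '[[[0,0,0.012,0,0,0,1],[0,0,0.012,0,0,0,1],[0,0,-0.15,0,0,0,1],[0,0,-0.4,0,0,0,1],[0.1,-0.3,-0.5,0,0,0,1],[0.1,-0.5,-0.5,0,0,0,1],[0.1,-0.5,-0.5,0,0,0,1],[0.1,-0.5,-0.5,0,0,0,1]]]'

```text
clock: 49.55
position: [0.3613, 0.3653, 0.3155]
eef_rot: [2.181, 2.26, 0.004]
force: [-1.0, -0.4, -0.6]
width: -0.0003
grip_force: 0.0
```

Run:
```python
from h import *
c=snap('wrist','w15');t=snap('top','t3')
for l in('key_low_top','key_stop_top'): print(l,[(np.round(d['at'],3),round(d['confidence'],2)) for d in vision.recognise('wrist',l)[:3]])
w=c['image'][60:300,150:512]
A=cv2.resize(w,(400,265));B=cv2.resize(t['image'][130:260,100:420],(800,325))
cv2.imwrite('pics/fin.png',np.vstack([np.hstack([A,np.zeros_like(A)]),B])[:,:,::-1])
```

```text
key_low_top [(array([0.463, 0.348, 0.222]), 0.83)]
key_stop_top [(array([0.422, 0.351, 0.226]), 0.73)]
```

View pics/fin.png

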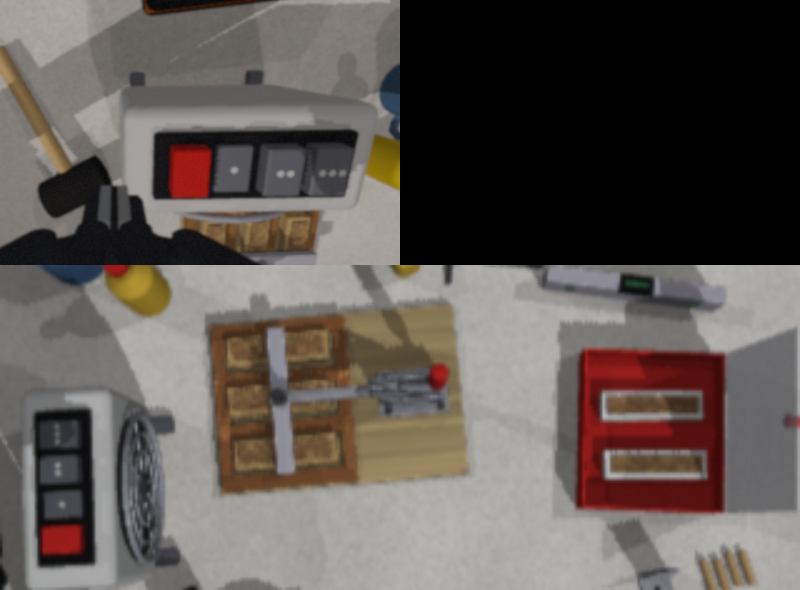

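The red key is up and the one-dot key is down. The clamp is shut across three beeches, and both whites lie in the tray.

```bash
python3 -c "
from h import *
print(finish_job())"
```

```text
the job is handed in; nothing more can be done
None
```

The job is handed in; no verdict came back. The last pictures show both white cleats in the tray, all three beech cleats in their pockets under the shut clamp, and the low-speed key down with the stop key up.

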